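# Nest the corner guards and stow their tray over the rack's lip

## Robot

A 6-joint arm with a two-finger parallel gripper is mounted at the origin on the work surface. World frame = base frame: x ahead of the robot, y to its left, z up, the work surface at z = 0. Lengths are in mm, angles in rad, forces in N, time in s.
With the tool pointing down it reaches from about 300 to 775 mm from the base axis. Payload 14.6 kg.
Tool frame: the origin (TCP) lies between the finger pads; the fingertips stand 11 mm ahead of it and the grasp point (between the pads) lies 8 mm behind it; z points along the fingers, x is the direction in which the jaws open and shut, and the axes are right-handed (so a half turn about z gives the same grasp; the last joint's range is limited). The gripper opens to 85 mm and grips with 20 to 120 N. Pads are 22 mm wide; open, the fingers measure 114 mm over their backs; the gripper's body (76 mm by 85 mm) begins 54 mm behind the grasp point. The pads swing forward as they close: fully open they stand 13 mm farther back than shut.
Start: joints at [-1.285, 0.3, 1.521, -0, 1.321, -0.067], TCP at [190.032, -516.117, 242.281] pointing down, gripper open.
Joint ranges: [-3.03, 3.03], [-0.79, 2.21], [0.23, 2.52], [-1.04, 4.18], [0, 3.07], [-2.55, 2.55]. Speed limits (rad/s): [2.22, 2.22, 2.57, 3.14, 3.14, 3.14].

## Interface

Orientations are given as a 3x3 rotation matrix whose columns are the frame's x, y, z axes.
In Python, from rig import observe, cams, manip gives the robot as it stands.
- The arm moves only by the shell command python3 -m inch 'ROWS' [OPENING] [FORCE]. ROWS is a JSON object of lists of equal length, an entry for each row: "slide": the shift along the tool's x, y, z in m, a list of three; "yaw": the turn about the tool's z in degrees. A call has exactly 5 rows; each row shifts and turns the commanded pose from where the row before left it, along the tool's axes as they then stand; what a row does not reach is not made up. A row lasts 1/10 s, in which the tool goes at most 50 mm and 8.59 degrees, less where a joint would pass 70% of its speed; a pose out of reach is approached as far as the arm can. A call with a gripper value outside its range is refused whole. OPENING is the opening, from 0 (shut) to 1 (fully open), set as the call begins (- or left out, the last holds). The fingers move at their own pace and stop on an object; FORCE is the grip in N (left out, the last holds). Time passes only in rows, so rows that do not move let the fingers close, or fill a call up. It gives the time, the measured TCP pose, the force and the opening at its end, in the units of the state.
- observe(): the state, without advancing time (a new reading comes with each control period).
- cams.read_camera(name): name is "side" or "top"; returns a dict with "color" (400x640x3 uint8, blue, green, red), "fov_y" (degrees; the focal length in pixels is half the picture's height over the tangent of half this angle, whatever the lens; pixels are square), "cx", "cy" (the principal point, pixels), "xyz" and "attitude" of the camera in the world. Camera axes: x right, y up, looking along -z (the intrinsics and any distortion apply to the point x, -y, -z); pixel columns grow to the right and rows downward; lengths in mm; the calibration is good to about 2 mm. A picture is of the moment at which its call begins. There is no depth.
- manip.finish_job(): hands the job in, once; it reports no verdict.
The state is a dict: "time_s": time; "q": joint angles; "joint_velocities": joint speeds; "tau": joint torques, N m; "tool_pos": TCP position; "tcp_rot": TCP orientation; "wrist_force": force on the tool from outside, world axes, zero at the start; "moment": the same for the moment, N m; "opening": opening from 0.0 (shut) to 1.0 (fully open).
Only numpy, scipy, OpenCV 4.12 (cv2) and the standard library are available. Lean on these libraries where they do the work, as an engineer would, in place of code of your own. Each camera call takes 0.05 s, during which the arm holds its last target.

## Task

Gather up the loose corner guards that protect the leaded panels in transit: nest each of them, ridge up, on the guard that already lies in the tray, one on top of another with legs together and ends flush to within a centimetre. Then stow the loaded tray in the bottom bay of the rack without picking it up off the bench: raise only its leading end onto the lip while its tail stays on the bench, and push it from behind over the lip until the tail has dropped in and you feel its front meet the stop; press it gently there, do not ram it. Leave the pot, the hammer and the jar where they are.

Things in the scene. Friction and masses are not known exactly. Their poses are not given: they have to be found in the camera images.
- guard1_mid (a point): Loose brown solid-board corner guard standing on its feet like a tent: a 90-degree angle section, legs 34 mm wide, 6 mm thick, 110 mm long, 48 mm across the feet (widest 4 mm above what it stands on), 28 mm high, 50 g. Point: mid-length, half-way up (14 mm above its feet); x along the ridge, y across, z up. May be absent (None from the start). Nested on another it sits 8.5 mm higher.
- guard1: The same guard; this origin is under its middle, at the level of its feet.
- guard2_mid (a point): Loose brown solid-board corner guard standing on its feet like a tent: a 90-degree angle section, legs 34 mm wide, 6 mm thick, 110 mm long, 48 mm across the feet (widest 4 mm above what it stands on), 28 mm high, 50 g. Point: mid-length, half-way up (14 mm above its feet); x along the ridge, y across, z up. May be absent (None from the start). Nested on another it sits 8.5 mm higher.
- guard2: The same guard; this origin is under its middle, at the level of its feet.
- guard3_mid (a point): Loose brown solid-board corner guard standing on its feet like a tent: a 90-degree angle section, legs 34 mm wide, 6 mm thick, 110 mm long, 48 mm across the feet (widest 4 mm above what it stands on), 28 mm high, 50 g. Point: mid-length, half-way up (14 mm above its feet); x along the ridge, y across, z up. May be absent (None from the start). Nested on another it sits 8.5 mm higher.
- guard3: The same guard; this origin is under its middle, at the level of its feet.
- guard4_mid (a point): Loose brown solid-board corner guard standing on its feet like a tent: a 90-degree angle section, legs 34 mm wide, 6 mm thick, 110 mm long, 48 mm across the feet (widest 4 mm above what it stands on), 28 mm high, 50 g. Point: mid-length, half-way up (14 mm above its feet); x along the ridge, y across, z up. May be absent (None from the start). Nested on another it sits 8.5 mm higher.
- guard4: The same guard; this origin is under its middle, at the level of its feet.
- guard5_mid (a point): Loose brown solid-board corner guard standing on its feet like a tent: a 90-degree angle section, legs 34 mm wide, 6 mm thick, 110 mm long, 48 mm across the feet (widest 4 mm above what it stands on), 28 mm high, 50 g. Point: mid-length, half-way up (14 mm above its feet); x along the ridge, y across, z up. May be absent (None from the start). Nested on another it sits 8.5 mm higher.
- guard5: The same guard; this origin is under its middle, at the level of its feet.
- guard6_mid (a point): Loose brown solid-board corner guard standing on its feet like a tent: a 90-degree angle section, legs 34 mm wide, 6 mm thick, 110 mm long, 48 mm across the feet (widest 4 mm above what it stands on), 28 mm high, 50 g. Point: mid-length, half-way up (14 mm above its feet); x along the ridge, y across, z up. May be absent (None from the start). Nested on another it sits 8.5 mm higher.
- guard6: The same guard; this origin is under its middle, at the level of its feet.
- base_mid (a point): The guard already lying in the tray, near its middle and along it: a brown solid-board corner guard standing on its feet like a tent: a 90-degree angle section, legs 34 mm wide, 6 mm thick, 110 mm long, 48 mm across the feet (widest 4 mm above what it stands on), 28 mm high, 50 g. Point: mid-length, half-way up (14 mm above its feet); x along the ridge, y across, z up. 
- tray_mid (a point): The plywood tray: an open box 220 mm long, 140 mm wide, 45 mm high outside, walls and floor 8 mm thick, about 0.45 kg empty; a dark patch on each end. Point: its centre, half-way up. x runs along it towards its leading end (the one facing the rack), y across, z up.
- tray_front (a point): Middle of the bottom edge of the tray's leading end, on the outer face; axes as the tray.
- tray_back (a point): Middle of the bottom edge of the tray's trailing end, on the outer face; axes as the tray.
- tray: The same tray; origin under its middle, axes as above. Pushing it along and up the lip takes some 2 to 15 N. When a little over half of it is past the lip it tips forward by itself (its tail rises up to 40 mm), unless the friction of what pushes hard on the tail holds the tail down: then it jams, and easing off a centimetre lets it tip.
- rack: Fixed tray rack. Origin: bench level under the middle of its bottom bay's lip; x into the bay, y across, z up. Lip: rounded bar 12 mm thick, top 22 mm above the bench, 16 mm above the bay floor. Side rails 45 mm high, 162 mm apart, flared for 21 mm before the lip. From 117 mm behind the lip a wire shelf roofs the bay, underside 146 mm above the bench, with posts outside the rails.
- stop: Adjustable stop fixed in the bay: bracket 110 mm wide, 40 mm high, black rubber face towards the lip. Origin: foot of the middle of that face, bench level; x on into the bay, as the rack. It stands 237 to 267 mm behind the middle of the lip, so a tray touching it has its tail 11 to 41 mm past the lip's inner side.
- pot: White ceramic pot, 72 mm across, 85 mm high; bystander. Origin under its centre.
- hammer: Small hammer, 220 mm long, lying on the bench; bystander.
- jar: Amber glass jar, 60 mm across, 80 mm high; bystander. Origin under its centre.
Mind the look-alikes: they are no part of the job. Leave any pink look-alike of the guard5 alone. What is shaped like the guard2 but pink is not meant.

How it is judged:
By the outcome, as a careful person would: the job done as asked, in the order asked, and still so for the second after the job is handed in, with the robot touching nothing.
Of guard1, guard2, guard3, guard4, guard5, guard6 only 4 to 6 are there at a start; the rules pass over those that are not, and their reading is None.
At some moment in a run one of tray may be knocked a few centimetres aside while the robot is not near it.
Once in a run the grip may slacken for a moment while it holds something.
It also fails if it takes over 210 s, if anything falls off the work surface, if the arm or the gripper's body presses on something with over 40 N, if the wrist force passes 120 N, or if a joint passes its speed limit or range.

## Working session

There is one attempt and no reset: what is moved stays moved. The work goes in short steps, Python scripts to look and compute and a shell command to move; the robot and the scene stay as the last step left them, time stands still between calls to the robot, and variables do not carry over. Pictures are saved under pics/ and viewed, and the job is handed in when it is done.

```bash
ls; mkdir -p pics
python3 - <<'E'
from rig import observe, cams, manip
import cv2
s=observe()
for k,v in s.items(): print(k,v)
for n in ("side","top"):
    c=cams.read_camera(n)
    print(n,{k:(v if k!="color" else v.shape) for k,v in c.items()})
    cv2.imwrite(f"pics/{n}0.png",c["color"])
E
```

```text
pics
time_s 0.0
q [-1.28461148e+00  3.00463564e-01  1.52162274e+00  4.47380407e-06
  1.32072697e+00 -6.66283298e-02]
joint_velocities [ 0.00033126 -0.00019328 -0.00093559 -0.00040085  0.00185429 -0.00115518]
tau [ 1.26970903e-03 -5.43500483e+01 -3.61793876e+01 -4.06475834e-06
  3.98928649e-03  8.43540917e-07]
tool_pos [ 189.96133756 -515.89488791  241.70782835]
tcp_rot [[ 3.45537818e-01 -9.38404764e-01 -3.40413615e-04]
 [-9.38404035e-01 -3.45537975e-01  1.17219124e-03]
 [-1.21761567e-03 -8.55908923e-05 -9.99999255e-01]]
wrist_force [ 0.41026566 -0.24931487  0.60669964]
moment [-0.00191381 -0.02023094 -0.01965396]
opening 1.0003055313437745
side {'color': (400, 640, 3), 'fov_y': 49.46468227324595, 'cx': 316.5938085577206, 'cy': 197.10229914380372, 'xyz': array([406.09233225, 848.19905618, 775.86296851]), 'attitude': array([[-0.97750193,  0.14650477, -0.15174431],
       [-0.2103543 , -0.62415458,  0.75245075],
       [ 0.01552572,  0.76744213,  0.64093021]])}
top {'color': (400, 640, 3), 'fov_y': 57.64536718101158, 'cx': 313.87291108823666, 'cy': 197.12807840615042, 'xyz': array([ 526.64719611,   -4.87912295, 1138.74641777]), 'attitude': array([[-0.02714327,  0.99797197, -0.05757764],
       [-0.99957412, -0.02771407, -0.0091382 ],
       [-0.01071538,  0.05730508,  0.99829921]])}
```

View pics/top0.png

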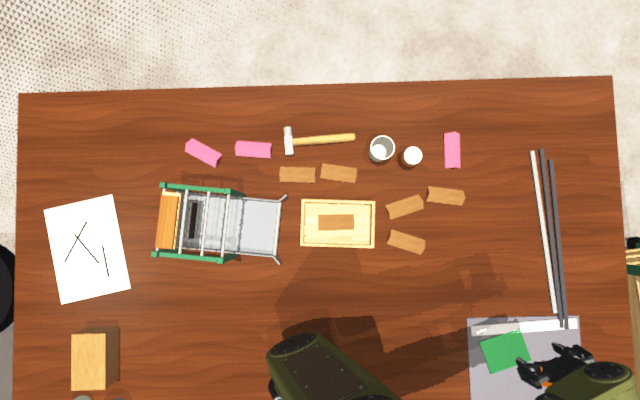

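View pics/side0.png

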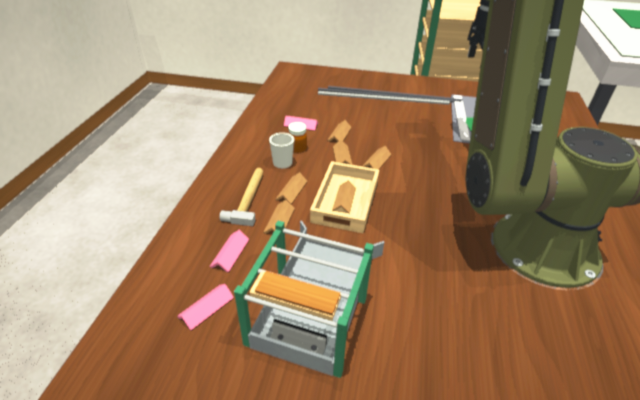

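```bash
cat > h.py <<'E'
import numpy as np, cv2
from rig import observe, cams, manip
def crop(img,x0,y0,x1,y1,s,name):
    c=cv2.resize(img[y0:y1,x0:x1],None,fx=s,fy=s,interpolation=cv2.INTER_CUBIC)
    for i,x in enumerate(range(x0,x1)):
        if x%10==0:
            cv2.line(c,(i*s,0),(i*s,5),(255,255,255),1); cv2.putText(c,str(x),(i*s+1,14),0,.35,(255,255,255),1)
    for i,y in enumerate(range(y0,y1)):
        if y%10==0:
            cv2.line(c,(0,i*s),(5,i*s),(255,255,255),1); cv2.putText(c,str(y),(6,i*s+4),0,.35,(255,255,255),1)
    cv2.imwrite("pics/"+name,c)
class Cam:
    def __init__(s,n):
        c=cams.read_camera(n); s.img=c["color"]; s.f=200/np.tan(np.radians(c["fov_y"])/2)
        s.cx,s.cy,s.p,s.R=c["cx"],c["cy"],np.array(c["xyz"]),np.array(c["attitude"])
    def proj(s,P):
        q=(np.atleast_2d(P)-s.p)@s.R
        return np.c_[s.cx+s.f*q[:,0]/-q[:,2], s.cy+s.f*q[:,1]/q[:,2]]
    def ray(s,u,v):
        return s.R@np.array([(u-s.cx)/s.f,-(v-s.cy)/s.f,-1])
    def at(s,u,v,z):
        d=s.ray(u,v); return s.p+d*(z-s.p[2])/d[2]
def tri(c1,uv1,c2,uv2):
    A=[];b=[]
    for c,(u,v) in ((c1,uv1),(c2,uv2)):
        d=c.ray(u,v); d/=np.linalg.norm(d); M=np.eye(3)-np.outer(d,d); A.append(M); b.append(M@c.p)
    x=np.linalg.lstsq(np.vstack(A),np.hstack(b),rcond=None)
    return x[0], np.sqrt(x[1])
E
python3 - <<'E'
from h import *
t=cv2.imread("pics/top0.png"); s=cv2.imread("pics/side0.png")
crop(t,270,155,400,255,6,"t_a.png"); crop(t,370,170,480,260,7,"t_b.png")
crop(s,250,110,400,240,5,"s_a.png")
crop(t,150,175,300,275,5,"t_r.png")
E
```

```text
(no output)
```

View pics/t_a.png

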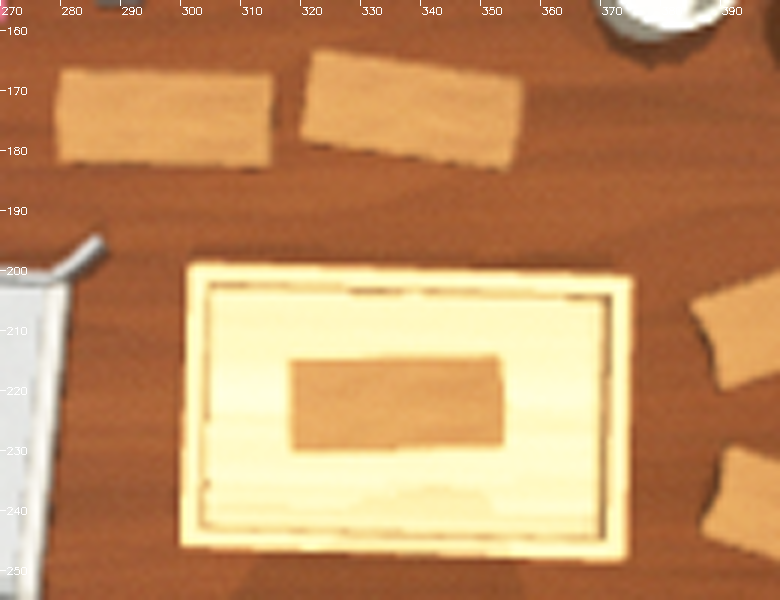

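View pics/t_b.png

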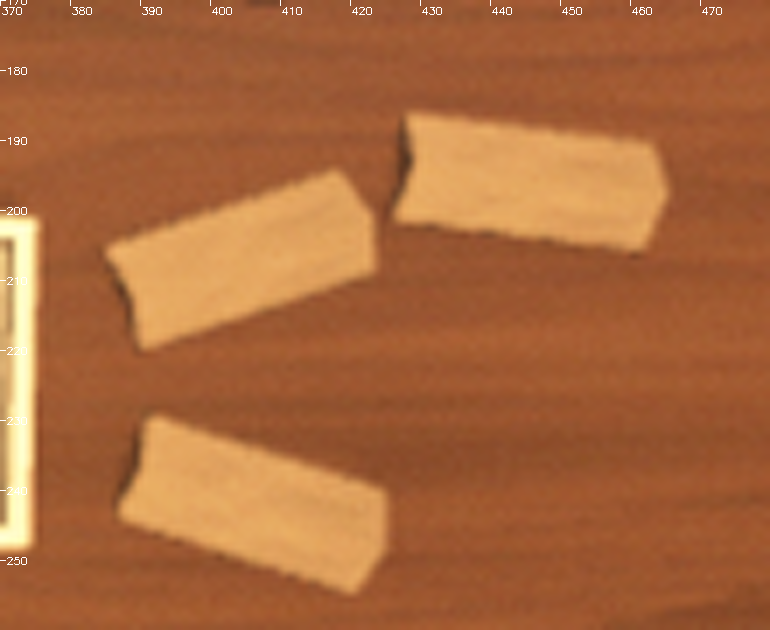

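View pics/s_a.png

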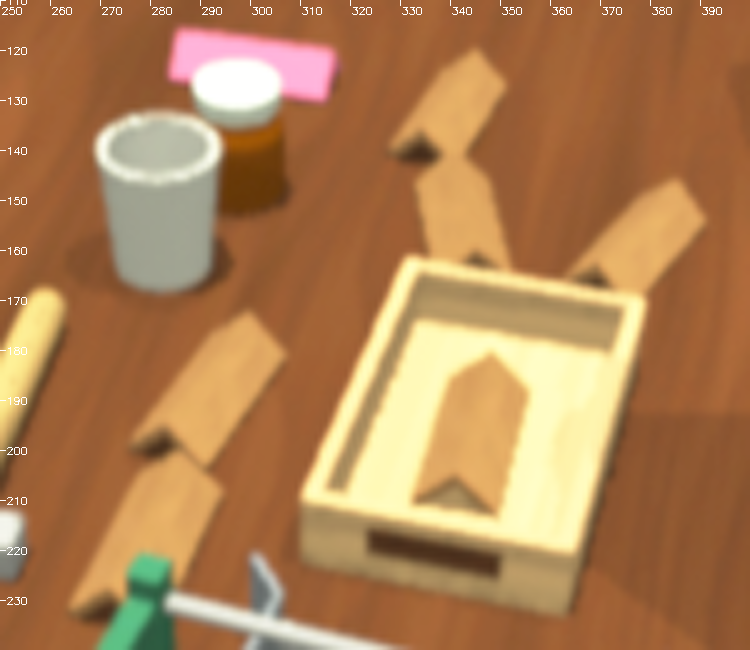

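View pics/t_r.png

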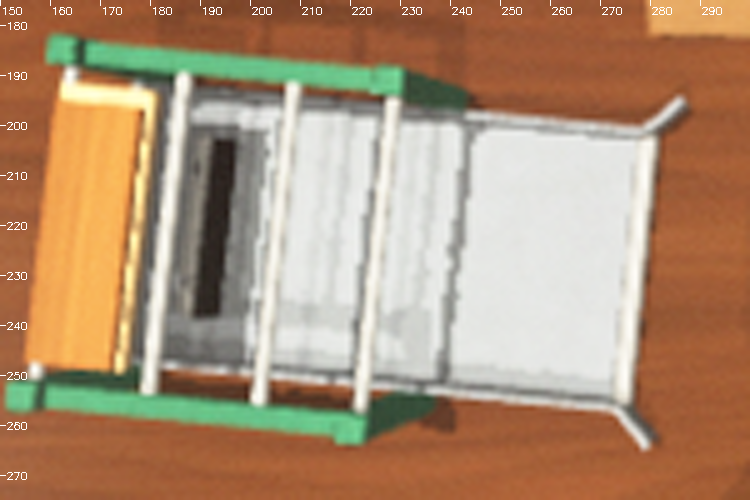

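```bash
cat >> h.py <<'E'
from scipy.optimize import least_squares
GC={'--':(-55,-24,4),'-+':(-55,24,4),'+-':(55,-24,4),'++':(55,24,4),'r-':(-55,0,28),'r+':(55,0,28)}
def cpx(pts,x0,y0,s): return {k:(x0+(X-(s-1)/2)/s, y0+(Y-(s-1)/2)/s) for k,(X,Y) in pts.items()}
def fit(obs,model,x0,fixz=None):
    """obs: list of (cam,{key:(u,v)}); params x,y,z,yaw"""
    def P(p,k):
        c,s=np.cos(p[3]),np.sin(p[3]); m=model[k]
        return np.array([p[0]+c*m[0]-s*m[1],p[1]+s*m[0]+c*m[1],p[2]+m[2]])
    def f(p):
        p=p.copy()
        if fixz is not None:p[2]=fixz
        return np.concatenate([(c.proj(P(p,k))[0]-uv) for c,o in obs for k,uv in o.items()])
    r=least_squares(f,x0,x_scale=[10,10,10,.1],loss='soft_l1'); 
    if fixz is not None:r.x[2]=fixz
    return r.x,f(r.x).reshape(-1,2)
E
cat > m1.py <<'E'
from h import *
t=Cam("top"); s=Cam("side")
# guard x axis = +y world (yaw ~ 90deg): + end = left in top image ; guard +y = -x world = down in image
T=dict(
A=(270,155,6,{'+-':(62,70),'--':(272,75),'-+':(270,168),'++':(60,162)}),
B=(270,155,6,{'+-':(315,50),'--':(522,80),'-+':(510,168),'++':(302,135)}),
base=(270,155,6,{'+-':(290,360),'--':(500,357),'-+':(502,445),'++':(292,450)}),
C=(370,170,7,{'+-':(107,247),'++':(143,350),'--':(340,170),'-+':(377,270)}),
D=(370,170,7,{'+-':(407,115),'++':(397,222),'--':(655,143),'-+':(640,250)}),
E=(370,170,7,{'+-':(150,415),'++':(120,517),'--':(385,490),'-+':(355,593)}))
S=dict(
A={'+-':(70,605),'-+':(222,492)},
B={'+-':(132,442),'++':(207,467),'r-':(247,312),'-+':(287,352)},
base={'r+':(453,475),'+-':(413,503),'++':(497,517),'r-':(490,352),'--':(450,380),'-+':(528,392)},
C={'r-':(455,155),'--':(417,183),'-+':(488,177)},
D={'r-':(475,50),'-+':(505,85),'+-':(390,152),'r+':(418,138)},
E={'r-':(677,180),'-+':(705,218),'+-':(567,272),'r+':(597,268)})
for k in T:
    x0,y0,sc,p=T[k]
    o1=cpx(p,x0,y0,sc); o2=cpx(S[k],250,110,5)
    g=t.at(*np.mean(list(o1.values()),0),4)
    x,r=fit([(t,o1),(s,o2)],GC,np.array([g[0],g[1],0,np.pi/2]))
    x2,r2=fit([(t,o1),(s,o2)],GC,np.array([g[0],g[1],0,np.pi/2]),fixz=8 if k=='base' else 0)
    print(k,np.round(x[:3],1),np.round(np.degrees(x[3]),1),'res',np.round(np.abs(r).max(),2),'| fixed z',np.round(x2[:2],1),np.round(np.degrees(x2[3]),1),np.round(np.abs(r2).max(),2))
TM={'f':(110,-70,45),'F':(110,70,45),'b':(-110,-70,45),'B':(-110,70,45),'0':(110,-70,0),'1':(110,70,0)}
o1=cpx({'f':(188,263),'b':(632,275),'B':(626,560),'F':(180,545)},270,155,6)
o2=cpx({'f':(302,497),'F':(577,550),'b':(410,258),'B':(645,298),'0':(302,565),'1':(567,612)},250,110,5)
x,r=fit([(t,o1),(s,o2)],TM,np.array([480,0,0,np.pi/2])); print('tray',np.round(x[:3],1),np.degrees(x[3]),np.round(r,2).tolist())
x,r=fit([(t,o1),(s,o2)],TM,np.array([480,0,0,np.pi/2]),fixz=0); print('tray z0',np.round(x[:3],1),np.degrees(x[3]),np.abs(r).max())
l=cpx({'a':(650,135),'b':(622,403),'s1':(208,140),'s2':(193,316)},150,175,5)
a=t.at(*l['a'],20);b=t.at(*l['b'],20);print('lip',a,b,np.degrees(np.arctan2(*(b-a)[:2][::-1])),'mid',(a+b)/2,np.linalg.norm(a-b))
for z in (6,46): print('stop',t.at(*l['s1'],z),t.at(*l['s2'],z))
E
python3 m1.py
```

```text
A [664.3  55.4   4.1] 87.0 res 0.83 | fixed z [664.8  54.9] 87.1 1.78
B [665.4 -73.2   2.7] 80.1 res 1.06 | fixed z [665.8 -74.3] 80.1 1.05
base [513.2 -59.8   7.1] 89.3 res 0.96 | fixed z [513.1 -59.3] 89.3 0.96
C [ 5.542e+02 -2.748e+02 -3.000e-01] 106.6 res 0.9 | fixed z [ 554.1 -274.7] 106.6 0.96
D [ 5.854e+02 -4.017e+02 -2.000e-01] 81.6 res 1.65 | fixed z [ 585.4 -401.6] 81.6 1.69
E [ 446.1 -274.6    1.6] 70.8 res 2.12 | fixed z [ 446.  -275.3] 70.8 2.44
tray [509.  -63.    2.5] 86.85976211305527 [[0.39, 0.62], [-0.35, 0.61], [-0.2, 0.05], [0.34, 0.43], [-0.0, 0.06], [-0.52, -0.02], [-0.82, -0.21], [-0.09, -0.12], [-0.1, -0.56], [-0.05, 0.6]]
tray z0 [509.1 -64.4   0. ] 86.82635141484558 0.9121338577241715
lip [580.29611432 111.40828653  20.        ] [416.6971322  132.11691392  20.        ] 172.785773989689 mid [498.49662326 121.76260023  20.        ] 164.9044395955236
stop [585.48849208 389.86077259   6.        ] [476.04983176 400.08075285   6.        ]
stop [583.41066442 375.92155762  46.        ] [477.83654637 385.78064581  46.        ]
```

```bash
cat >> h.py <<'E'
def go(x=None,y=None,z=None,yaw=None,n=5,rel=False):
    """needed: world yaw of tool x in deg (mod 180). prints yaw (tool) and slide AFTER the yaw in tool axes (m)"""
    s=observe(); p=np.array(s['tool_pos']); R=np.array(s['tcp_rot'])
    w=np.degrees(np.arctan2(R[1,0],R[0,0])); dy=0
    if yaw is not None: dy=(yaw-w+90)%180-90
    a=np.radians(w+dy); X=np.array([np.cos(a),np.sin(a),0]);Y=np.array([np.sin(a),-np.cos(a),0]);Z=np.array([0,0,-1])
    t=np.array([p[i] if v is None else v for i,v in enumerate((x,y,z))]); d=(t-p)/1000
    print('t',round(s['time_s'],2),'pos',np.round(p,1),'yaw',round(w,2),'F',np.round(s['wrist_force'],1),'op',round(s['opening'],3))
    print('tool yaw',round(-dy,2),'slide',np.round([d@X,d@Y,d@Z],4),'per row/%d'%n,np.round(np.array([d@X,d@Y,d@Z])/n,4))
E
python3 -m inch '{"slide":[[0,0,0],[0,0,0],[0,0,0],[0,0,0],[0,0,0]],"yaw":[-8.2,-8.2,-8.2,-8.2,-8.2]}' 0.565 30
python3 -m inch '{"slide":[[0,0,0],[0,0,0],[0,0,0],[0,0,0],[0,0,0]],"yaw":[-8,-8,-4.4,0,0]}'
python3 -c "
from h import *
go(500,-400,40,-8.4,8)"
```

```text
time_s: 0.7
tool_pos: [190.0, -516.1, 242.1]
tcp_rot: [[0.879, -0.476, -0.0], [-0.476, -0.879, 0.0], [-0.0, -0.0, -1.0]]
wrist_force: [0.3, -0.6, -0.3]
opening: 0.564
time_s: 1.2
tool_pos: [190.0, -516.1, 242.2]
tcp_rot: [[0.989, -0.148, -0.0], [-0.148, -0.989, 0.0], [-0.0, -0.0, -1.0]]
wrist_force: [0.1, -1.3, -0.1]
opening: 0.562
t 1.2 pos [ 190.  -516.1  242.2] yaw -8.53 F [ 0.1 -1.3 -0.1] op 0.562
tool yaw -0.13 slide [ 0.2897 -0.1601  0.2022] per row/8 [ 0.0362 -0.02    0.0253]
```

```bash
python3 -m inch '{"slide":[[0.036,-0.02,0],[0.036,-0.02,0],[0.036,-0.02,0.02],[0.036,-0.02,0.02],[0.036,-0.02,0.03]],"yaw":[0,0,0,0,0]}'
python3 -m inch '{"slide":[[0.036,-0.02,0.03],[0.036,-0.02,0.03],[0.036,-0.02,0.03],[0,0,0.03],[0,0,0.01]],"yaw":[0,0,0,0,0]}'
python3 -c "
from h import *
go(500,-400,15,-8.4,8)"
```

```text
time_s: 1.7
tool_pos: [383.8, -443.3, 173.2]
tcp_rot: [[0.989, -0.148, 0.002], [-0.148, -0.989, -0.002], [0.002, 0.002, -1.0]]
wrist_force: [-0.2, -1.3, -0.4]
opening: 0.564
time_s: 2.2
tool_pos: [495.0, -399.3, 41.0]
tcp_rot: [[0.989, -0.146, -0.004], [-0.146, -0.989, 0.003], [-0.004, -0.003, -1.0]]
wrist_force: [-0.3, 0.0, -0.2]
opening: 0.566
t 2.2 pos [ 495.  -399.3   41. ] yaw -8.41 F [-0.3  0.  -0.2] op 0.566
tool yaw -0.01 slide [ 0.0051 -0.      0.026 ] per row/8 [ 0.0006 -0.      0.0032]
```

Fingertip height test on clear bench: descend to 18, then creep.

```bash
python3 -m inch '{"slide":[[0,0,0.01],[0,0,0.01],[0,0,0.005],[0,0,0],[0,0,0]],"yaw":[0,0,0,0,0]}'
python3 -m inch '{"slide":[[0,0,0.001],[0,0,0.001],[0,0,0.001],[0,0,0],[0,0,0]],"yaw":[0,0,0,0,0]}'
python3 -m inch '{"slide":[[0,0,0.001],[0,0,0.001],[0,0,0],[0,0,0],[0,0,0]],"yaw":[0,0,0,0,0]}'
python3 -m inch '{"slide":[[0,0,0.001],[0,0,0.001],[0,0,0],[0,0,0],[0,0,0]],"yaw":[0,0,0,0,0]}' | grep -v rot
```

```text
time_s: 2.7
tool_pos: [495.5, -401.3, 20.3]
tcp_rot: [[0.989, -0.146, 0.001], [-0.146, -0.989, -0.001], [0.001, 0.001, -1.0]]
wrist_force: [0.4, 0.9, -0.5]
opening: 0.561
time_s: 3.2
tool_pos: [495.4, -400.9, 16.5]
tcp_rot: [[0.989, -0.146, -0.0], [-0.146, -0.989, 0.0], [-0.0, -0.0, -1.0]]
wrist_force: [-0.6, 0.2, -0.9]
opening: 0.564
time_s: 3.7
tool_pos: [495.4, -400.9, 14.5]
tcp_rot: [[0.989, -0.146, -0.0], [-0.146, -0.989, -0.0], [0.0, 0.0, -1.0]]
wrist_force: [0.6, 0.7, -0.4]
opening: 0.568
time_s: 4.2
tool_pos: [495.4, -400.9, 12.5]
wrist_force: [-0.3, 0.4, 0.3]
opening: 0.568
```

```bash
for i in 1 ; do python3 -m inch '{"slide":[[0,0,0.001],[0,0,0.001],[0,0,0],[0,0,0],[0,0,0]],"yaw":[0,0,0,0,0]}' | grep -v rot; done
python3 -m inch '{"slide":[[0,0,0.001],[0,0,0.001],[0,0,0],[0,0,0],[0,0,0]],"yaw":[0,0,0,0,0]}' | grep -v rot
python3 -m inch '{"slide":[[0,0,0.001],[0,0,0],[0,0,0],[0,0,0],[0,0,0]],"yaw":[0,0,0,0,0]}' | grep -v rot
```

```text
time_s: 4.7
tool_pos: [495.4, -400.9, 10.5]
wrist_force: [-0.6, -0.0, -0.2]
opening: 0.567
time_s: 5.2
tool_pos: [495.4, -400.9, 8.5]
wrist_force: [0.1, -0.4, 0.0]
opening: 0.567
time_s: 5.7
tool_pos: [495.5, -401.0, 8.3]
wrist_force: [-3.6, 3.2, 9.2]
opening: 0.569
```

```bash
python3 -m inch '{"slide":[[0,0,-0.02],[0,0,-0.03],[0,0,-0.02],[0,0,0],[0,0,0]],"yaw":[0,0,0,0,0]}' 0.9 | grep -v rot
python3 -c "
from h import *
go(585.4,-401.6,10,-8.4,3)"
```

```text
time_s: 6.2
tool_pos: [495.3, -400.8, 77.2]
wrist_force: [-0.2, 0.2, -1.0]
opening: 0.903
t 6.2 pos [ 495.3 -400.8   77.2] yaw -8.39 F [-0.2  0.2 -1. ] op 0.903
tool yaw 0.01 slide [ 0.0892 -0.0124  0.0672] per row/3 [ 0.0297 -0.0041  0.0224]
```

```bash
python3 -m inch '{"slide":[[0.03,-0.004,0],[0.03,-0.004,0],[0.029,-0.004,0],[0,0,0.02],[0,0,0.027]],"yaw":[0,0,0,0,0]}' 0.9 | grep -v rot
python3 -m inch '{"slide":[[0,0,0.01],[0,0,0.01],[0,0,0],[0,0,0],[0,0,0]],"yaw":[0,0,0,0,0]}' | grep -v rot
python3 -c "
from h import *
go(585.4,-401.6,10,-8.4,3)"
python3 -m inch '{"slide":[[0,0,0],[0,0,0],[0,0,0],[0,0,0],[0,0,0]],"yaw":[0,0,0,0,0]}' 0.4 30 | grep -v rot
```

```text
time_s: 6.7
tool_pos: [585.8, -401.7, 29.0]
wrist_force: [0.9, -0.0, -0.7]
opening: 0.9
time_s: 7.2
tool_pos: [585.6, -402.4, 11.8]
wrist_force: [-0.9, -0.6, 0.7]
opening: 0.902
t 7.2 pos [ 585.6 -402.4   11.8] yaw -8.39 F [-0.9 -0.6  0.7] op 0.902
tool yaw 0.01 slide [-0.0003 -0.0008  0.0018] per row/3 [-0.0001 -0.0003  0.0006]
time_s: 7.7
tool_pos: [585.5, -402.2, 11.5]
wrist_force: [-1.6, 2.1, 5.8]
opening: 0.535
```

```bash
python3 -m inch '{"slide":[[0,0,0],[0,0,0],[0,0,0.002],[0,0,0],[0,0,0]],"yaw":[0,0,0,0,0]}' 0.7 | grep -v rot
python3 -m inch '{"slide":[[0,0,0],[0,0,0],[0,0,0],[0,0,0],[0,0,0]],"yaw":[0,0,0,0,0]}' 0.4 30 | grep -v rot
```

```text
time_s: 8.2
tool_pos: [585.1, -402.0, 8.3]
wrist_force: [0.6, 0.7, 0.2]
opening: 0.7
time_s: 8.7
tool_pos: [585.4, -402.2, 8.9]
wrist_force: [0.9, -0.2, 3.7]
opening: 0.532
```

```bash
python3 -m inch '{"slide":[[0,0,-0.005],[0,0,-0.015],[0,0,-0.03],[0,0,-0.05],[0,0,-0.04]],"yaw":[0,0,0,0,0]}' | grep -v rot
python3 - <<'E'
from h import *
c=Cam("side"); cv2.imwrite("pics/side1.png",c.img); crop(c.img,230,20,430,170,4,"s1.png")
c=Cam("top"); cv2.imwrite("pics/top1.png",c.img)
p=observe()['tool_pos']; print(p, Cam("side").proj(p))
E
```

```text
time_s: 9.2
tool_pos: [585.2, -402.0, 152.1]
wrist_force: [0.9, -0.0, -0.1]
opening: 0.534
[ 586.89200645 -403.27114977  156.98327618] [[341.04451018  91.35237117]]
```

View pics/s1.png

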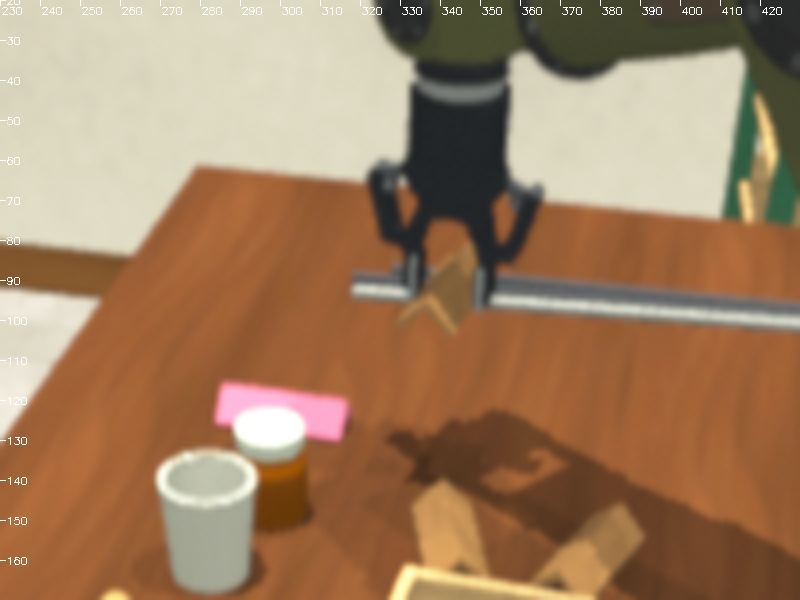

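View pics/top1.png

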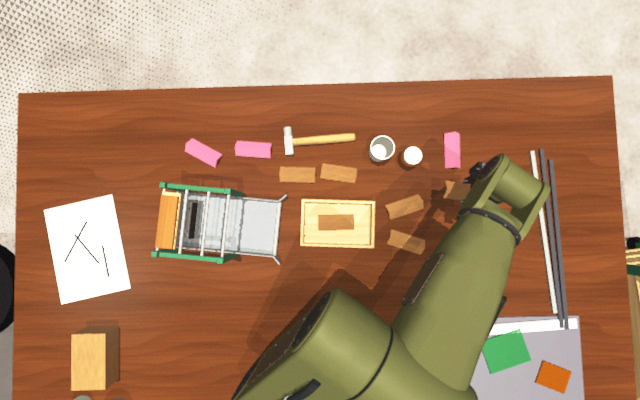

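Run:
```python
from h import *
c=cv2.imread("pics/side1.png"); crop(c,310,70,380,120,10,"s1b.png")
s=Cam("side")
p=np.array([585.2,-402,152.1]); a=np.radians(81.6)
for dz in (-9,):
  for k,m in GC.items():
    P=p+[np.cos(a)*m[0]-np.sin(a)*m[1],np.sin(a)*m[0]+np.cos(a)*m[1],m[2]+dz]
    u=s.proj(P)[0]; print(k,np.round(u,1),'crop',np.round((u-[310,70])*10+4.5))
```

```text
-- [339.6  86. ] crop [300. 165.]
-+ [353.7  88.5] crop [441. 190.]
+- [328.4 100.7] crop [189. 312.]
++ [343.2 103.5] crop [337. 340.]
r- [347.   80.3] crop [375. 108.]
r+ [336.1  94.9] crop [266. 254.]
```

View pics/s1b.png

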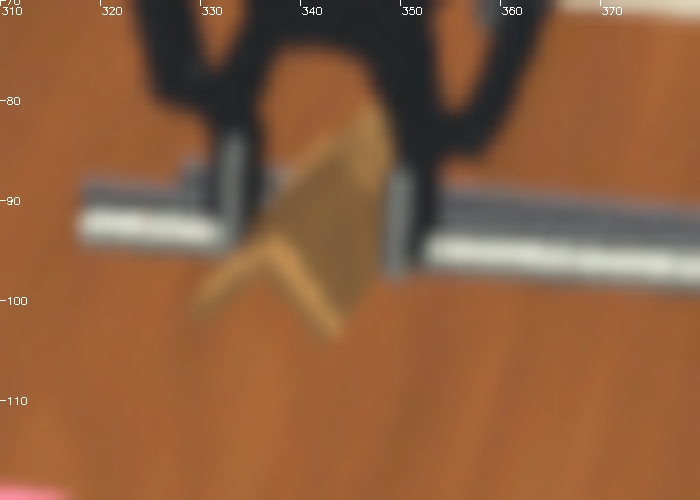

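```bash
python3 -c "
from h import *
go(513.1,-59.5,60,-0.7,9)"
```

```text
t 9.4 pos [ 585.3 -402.1  150.2] yaw -8.39 F [-0.3  0.6 -1.4] op 0.534
tool yaw -7.69 slide [-0.0764 -0.3417  0.0902] per row/9 [-0.0085 -0.038   0.01  ]
```

```bash
python3 -m inch '{"slide":[[0,0,0],[-0.008,-0.03,0],[-0.008,-0.038,0],[-0.009,-0.04,0],[-0.009,-0.04,0]],"yaw":[-7.7,0,0,0,0]}' | grep -v rot
python3 -m inch '{"slide":[[-0.008,-0.04,0],[-0.008,-0.04,0],[-0.009,-0.04,0],[-0.009,-0.04,0],[-0.008,-0.03,0]],"yaw":[0,0,0,0,0]}' | grep -v rot
python3 -m inch '{"slide":[[0,0,0],[0,0,0.03],[0,0,0.03],[0,0,0.02],[0,0,0]],"yaw":[0,0,0,0,0]}' | grep -v rot
python3 - <<'E'
from h import *
go(513.1,-59.5,28,-0.7,3)
c=Cam("side"); crop(c.img,280,130,420,240,5,"s2.png")
E
```

```text
time_s: 9.9
tool_pos: [551.7, -251.9, 147.1]
wrist_force: [0.1, 0.6, -1.1]
opening: 0.536
time_s: 10.4
tool_pos: [511.9, -61.0, 147.5]
wrist_force: [0.9, 0.1, -1.4]
opening: 0.534
time_s: 10.9
tool_pos: [511.4, -63.3, 65.4]
wrist_force: [-0.1, -0.2, -1.3]
opening: 0.536
t 10.9 pos [511.4 -63.3  65.4] yaw -0.71 F [-0.1 -0.2 -1.3] op 0.536
tool yaw -0.01 slide [ 0.0016 -0.0038  0.0374] per row/3 [ 0.0005 -0.0013  0.0125]
```

View pics/s2.png

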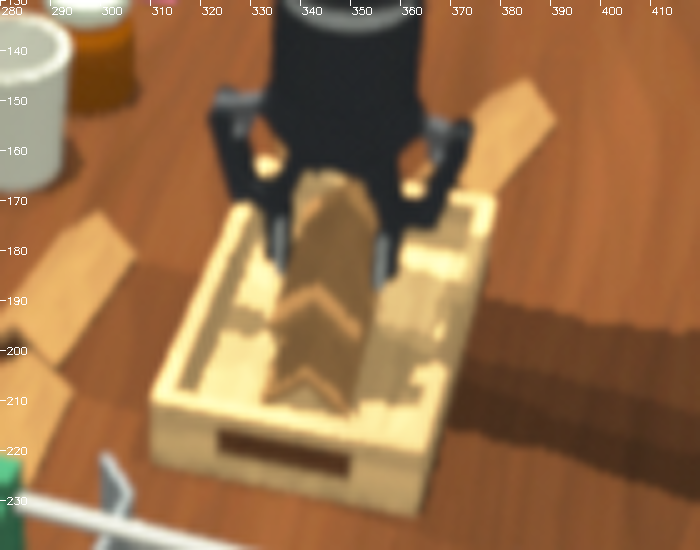

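```bash
python3 -m inch '{"slide":[[0.0015,-0.004,0],[0,0,0.015],[0,0,0.012],[0,0,0],[0,0,0]],"yaw":[0,0,0,0,0]}' | grep -v rot
python3 -m inch '{"slide":[[0,0,0.004],[0,0,0.003],[0,0,0.003],[0,0,0.002],[0,0,0]],"yaw":[0,0,0,0,0]}' | grep -v rot
```

```text
time_s: 11.45
tool_pos: [515.0, -59.2, 41.9]
wrist_force: [0.5, 0.3, -0.5]
opening: 0.533
time_s: 11.95
tool_pos: [514.7, -59.2, 29.2]
wrist_force: [0.9, 0.4, -1.3]
opening: 0.533
```

```bash
python3 -m inch '{"slide":[[-0.001,0,0.002],[0,0,0.001],[0,0,0],[0,0,0],[0,0,0]],"yaw":[0,0,0,0,0]}' | grep -v rot
python3 -m inch '{"slide":[[0,0,0.001],[0,0,0.001],[0,0,0],[0,0,0],[0,0,0]],"yaw":[0,0,0,0,0]}' | grep -v rot
```

```text
time_s: 12.45
tool_pos: [513.9, -59.2, 26.6]
wrist_force: [-0.6, 0.1, -0.9]
opening: 0.533
time_s: 12.95
tool_pos: [514.1, -59.2, 26.0]
wrist_force: [-10.2, 1.6, 21.9]
opening: 0.535
```

```bash
python3 -m inch '{"slide":[[0,0,-0.001],[0,0,0],[0,0,0],[0,0,0],[0,0,0]],"yaw":[0,0,0,0,0]}' 0.75 | grep -v rot
python3 -m inch '{"slide":[[0,0,-0.01],[0,0,-0.03],[0,0,-0.04],[0,0,-0.04],[0,0,0]],"yaw":[0,0,0,0,0]}' | grep -v rot
python3 - <<'E'
from h import *
go(554.1,-274.7,60,16.6,6)
c=Cam("side"); crop(c.img,280,130,420,240,5,"s3.png")
E
```

```text
time_s: 13.45
tool_pos: [513.8, -59.2, 25.4]
wrist_force: [0.0, 0.4, 0.2]
opening: 0.75
time_s: 13.95
tool_pos: [515.9, -59.5, 151.3]
wrist_force: [1.2, -0.5, -0.8]
opening: 0.751
t 13.95 pos [515.9 -59.5 151.3] yaw -0.68 F [ 1.2 -0.5 -0.8] op 0.751
tool yaw -17.28 slide [-0.0249  0.2172  0.0913] per row/6 [-0.0041  0.0362  0.0152]
```

View pics/s3.png

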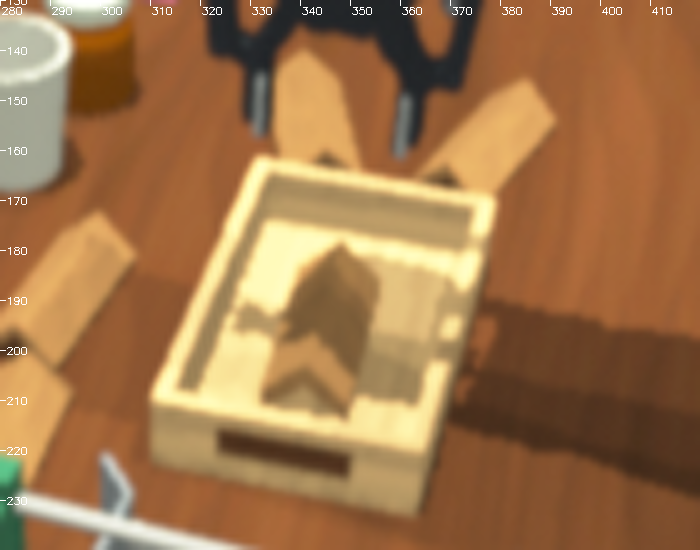

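```bash
python3 -m inch '{"slide":[[0,0,0],[0,0,0],[0,0,0],[-0.005,0.03,0],[-0.005,0.04,0]],"yaw":[-8,-8,-1.3,0,0]}' 0.9 | grep -v rot
python3 -m inch '{"slide":[[-0.005,0.04,0],[-0.005,0.04,0],[-0.005,0.04,0],[0,0.027,0.0],[0,0,0.03]],"yaw":[0,0,0,0,0]}' 0.9 | grep -v rot
python3 -m inch '{"slide":[[0,0,0.03],[0,0,0.03],[0,0,0],[0,0,0],[0,0,0]],"yaw":[0,0,0,0,0]}' 0.9 | grep -v rot
python3 - <<'E'
from h import *
t=Cam("top"); cv2.imwrite("pics/top3.png",t.img); crop(t.img,270,155,430,275,5,"t3.png")
go(554.1,-274.7,10,16.6,3)
E
```

```text
time_s: 14.5
tool_pos: [524.1, -128.8, 145.1]
wrist_force: [0.8, 0.5, -0.7]
opening: 0.9
time_s: 15.0
tool_pos: [553.3, -278.1, 117.7]
wrist_force: [0.5, -0.0, -0.5]
opening: 0.898
time_s: 15.5
tool_pos: [552.6, -274.6, 57.3]
wrist_force: [-0.4, 0.2, 0.3]
opening: 0.902
t 15.55 pos [ 552.6 -274.6   57.4] yaw 16.57 F [ 1.1  0.5 -0.2] op 0.897
tool yaw -0.03 slide [0.0014 0.0005 0.0474] per row/3 [0.0005 0.0002 0.0158]
```

View pics/t3.png

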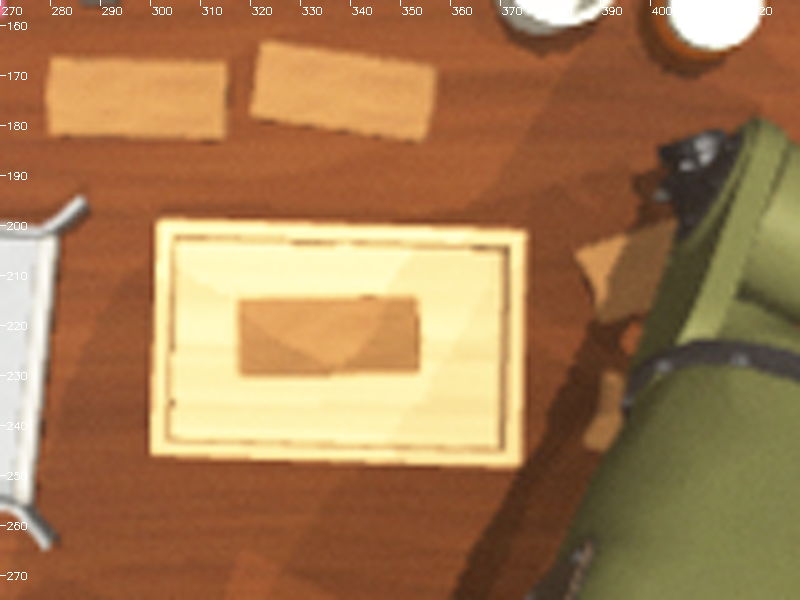

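```bash
python3 -m inch '{"slide":[[0.001,0,0.015],[0,0,0.02],[0,0,0.012],[0,0,0],[0,0,0]],"yaw":[0,0,0,0,0]}' 0.9 | grep -v rot
python3 -m inch '{"slide":[[0,0,0],[0,0,0.0],[0,0,0],[0,0,0],[0,0,0]],"yaw":[0,0,0,0,0]}' 0.7 | grep -v rot
python3 - <<'E'
from h import *
t=Cam("top")
p=cpx({0:(238,298),1:(418,297),2:(420,373),3:(240,376)},270,155,5)
g=np.array([t.at(*p[i],20.5) for i in range(4)]); print(g.round(1), g.mean(0))
p=cpx({0:(157,219),1:(527,230),2:(522,466),3:(150,455)},270,155,5)
g=np.array([t.at(*p[i],45) for i in range(4)]); print(g.round(1), g.mean(0))
E
```

```text
time_s: 16.05
tool_pos: [553.0, -274.0, 8.7]
wrist_force: [-0.9, -0.2, 0.8]
opening: 0.9
time_s: 16.55
tool_pos: [552.9, -274.0, 8.7]
wrist_force: [0.4, 1.3, 0.0]
opening: 0.7
[[ 538.3   -3.4   20.5]
 [ 535.9 -113.9   20.5]
 [ 489.4 -113.6   20.5]
 [ 490.5   -3.3   20.5]] [513.54773873 -58.58153716  20.5       ]
[[ 587.    44.    45. ]
 [ 574.2 -178.4   45. ]
 [ 433.3 -170.2   45. ]
 [ 445.7   51.8   45. ]] [510.02305431 -63.18160886  45.        ]
```

```bash
python3 -m inch '{"slide":[[0,0,-0.001],[0,0,0.0],[0,0,0],[0,0,0],[0,0,0]],"yaw":[0,0,0,0,0]}' 0.4 30| grep -v rot
python3 -m inch '{"slide":[[0,0,-0.005],[0,0,-0.015],[0,0,-0.03],[0,0,-0.05],[0,0,-0.04]],"yaw":[0,0,0,0,0]}' | grep -v rot
python3 - <<'E'
from h import *
go(513.3,-59.2,60,-0.7,6)
s=Cam("side"); crop(s.img,280,70,420,200,5,"s4.png")
p=observe()['tool_pos']; a=np.radians(106.6)
for k,m in GC.items():
    P=p+[np.cos(a)*m[0]-np.sin(a)*m[1],np.sin(a)*m[0]+np.cos(a)*m[1],m[2]-9]
    u=s.proj(P)[0]; print(k,'crop',np.round((u-[280,70])*5+2))
E
```

```text
time_s: 17.1
tool_pos: [553.0, -274.0, 9.7]
wrist_force: [-0.9, 1.3, 4.4]
opening: 0.532
time_s: 17.6
tool_pos: [552.9, -274.0, 153.0]
wrist_force: [0.6, -0.2, 0.2]
opening: 0.535
t 17.6 pos [ 552.9 -274.   153. ] yaw 16.61 F [ 0.6 -0.2  0.2] op 0.535
tool yaw 17.31 slide [-0.0422 -0.2143  0.093 ] per row/6 [-0.007  -0.0357  0.0155]
-- crop [273. 171.]
-+ crop [352. 169.]
+- crop [294. 264.]
++ crop [379. 261.]
r- crop [315. 133.]
r+ crop [339. 225.]
```

View pics/s4.png

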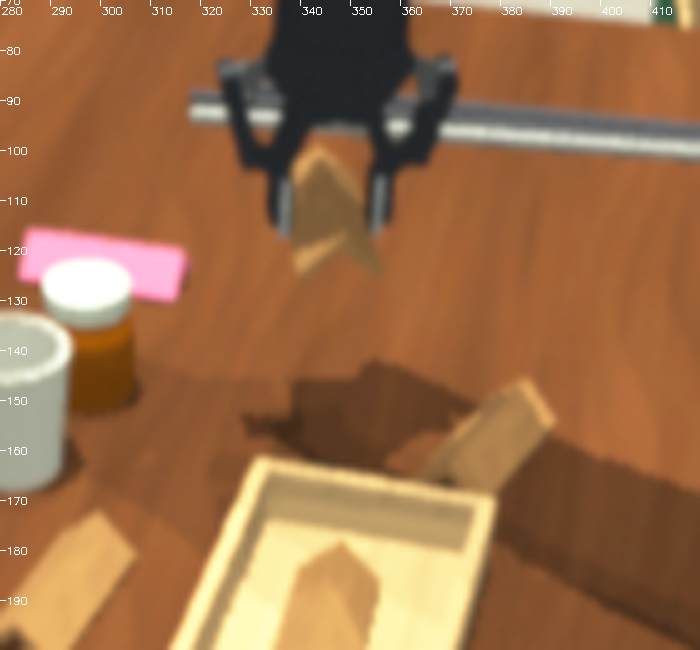

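```bash
python3 -m inch '{"slide":[[0,0,0],[0,0,0],[0,0,0],[-0.007,-0.03,0],[-0.007,-0.036,0]],"yaw":[8,8,1.3,0,0]}' | grep -v rot
python3 -m inch '{"slide":[[-0.007,-0.037,0],[-0.007,-0.037,0],[-0.007,-0.037,0],[-0.007,-0.037,0],[0,0,0.03]],"yaw":[0,0,0,0,0]}' | grep -v rot
python3 -m inch '{"slide":[[0,0,0.03],[0,0,0.02],[0,0,0],[0,0,0],[0,0,0]],"yaw":[0,0,0,0,0]}' | grep -v rot
python3 - <<'E'
from h import *
go(513.5,-59.2,34,-0.7,3)
s=Cam("side"); crop(s.img,280,130,420,240,5,"s5.png")
E
```

```text
time_s: 18.15
tool_pos: [539.2, -207.7, 149.6]
wrist_force: [1.2, 0.3, -0.8]
opening: 0.531
time_s: 18.65
tool_pos: [514.6, -56.4, 122.7]
wrist_force: [0.5, -0.6, -1.1]
opening: 0.535
time_s: 19.15
tool_pos: [514.1, -59.7, 71.0]
wrist_force: [-0.1, -0.1, -0.1]
opening: 0.534
t 19.15 pos [514.1 -59.7  71. ] yaw -0.64 F [-0.1 -0.1 -0.1] op 0.534
tool yaw 0.06 slide [-0.0006 -0.0005  0.037 ] per row/3 [-0.0002 -0.0002  0.0123]
```

View pics/s5.png

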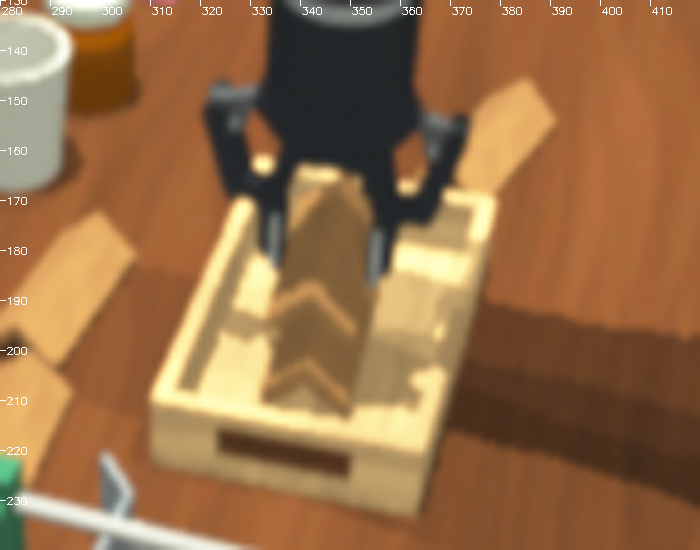

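```bash
python3 -m inch '{"slide":[[0,0,0.015],[0,0,0.012],[0,0,0.006],[0,0,0],[0,0,0]],"yaw":[0,0,0,0,0]}' | grep -v rot
python3 -m inch '{"slide":[[0,0,0.001],[0,0,0.001],[0,0,0.001],[0,0,0],[0,0,0]],"yaw":[0,0,0,0,0]}' | grep -v rot
```

```text
time_s: 19.7
tool_pos: [513.6, -59.5, 36.8]
wrist_force: [0.1, 0.5, -0.3]
opening: 0.534
time_s: 20.2
tool_pos: [513.8, -59.5, 34.9]
wrist_force: [-7.2, 1.3, 16.7]
opening: 0.536
```

Seated at 34.9 with 17 N; release.

```bash
python3 -m inch '{"slide":[[0,0,-0.001],[0,0,0],[0,0,0],[0,0,0],[0,0,0]],"yaw":[0,0,0,0,0]}' 0.75 | grep -v rot
python3 -m inch '{"slide":[[0,0,-0.01],[0,0,-0.03],[0,0,-0.04],[0,0,-0.03],[0,0,0]],"yaw":[0,0,0,0,0]}' | grep -v rot
python3 - <<'E'
from h import *
go(446,-275,60,-19.2,6)
E
```

```text
time_s: 20.7
tool_pos: [513.4, -59.4, 34.4]
wrist_force: [-1.2, -0.1, -0.0]
opening: 0.749
time_s: 21.2
tool_pos: [515.1, -59.7, 149.3]
wrist_force: [0.5, 0.3, 0.6]
opening: 0.747
t 21.2 pos [515.1 -59.7 149.3] yaw -0.68 F [0.5 0.3 0.6] op 0.747
tool yaw 18.52 slide [0.0055 0.226  0.0893] per row/6 [0.0009 0.0377 0.0149]
```

```bash
python3 -m inch '{"slide":[[0,0,0],[0,0,0],[0,0,0],[0.001,0.03,0],[0.001,0.038,0]],"yaw":[8,8,2.5,0,0]}' 0.9 | grep -v rot
python3 -m inch '{"slide":[[0.001,0.038,0],[0.001,0.04,0],[0.001,0.04,0],[0,0.04,0.0],[0,0,0.03]],"yaw":[0,0,0,0,0]}' 0.9 | grep -v rot
python3 -m inch '{"slide":[[0,0,0.03],[0,0,0.03],[0,0,0],[0,0,0],[0,0,0]],"yaw":[0,0,0,0,0]}' 0.9 | grep -v rot
python3 - <<'E'
from h import *
t=Cam("top"); cv2.imwrite("pics/top4.png",t.img); crop(t.img,270,155,430,275,5,"t4.png")
s=Cam("side"); crop(s.img,300,90,440,220,5,"s6.png")
go(446,-275,10,-19.2,3)
E
```

```text
time_s: 21.7
tool_pos: [492.7, -124.2, 144.2]
wrist_force: [1.2, -0.7, 0.3]
opening: 0.897
time_s: 22.2
tool_pos: [443.8, -279.0, 116.9]
wrist_force: [0.8, 0.9, -1.0]
opening: 0.898
time_s: 22.7
tool_pos: [444.5, -274.9, 56.1]
wrist_force: [0.8, 0.3, 0.9]
opening: 0.902
t 22.8 pos [ 444.5 -274.9   56. ] yaw -19.18 F [-0.4 -0.1 -0.3] op 0.899
tool yaw 0.02 slide [ 0.0015 -0.0004  0.046 ] per row/3 [ 0.0005 -0.0001  0.0153]
```

View pics/t4.png

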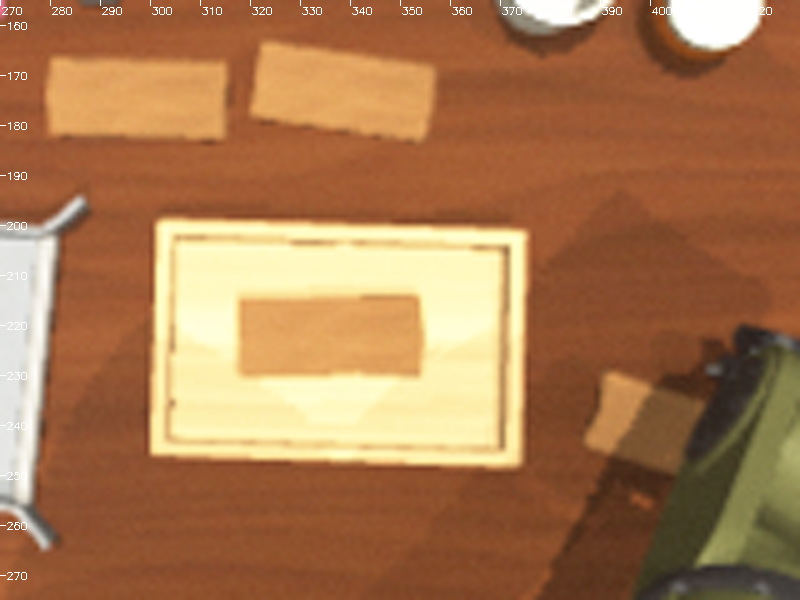

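View pics/s6.png

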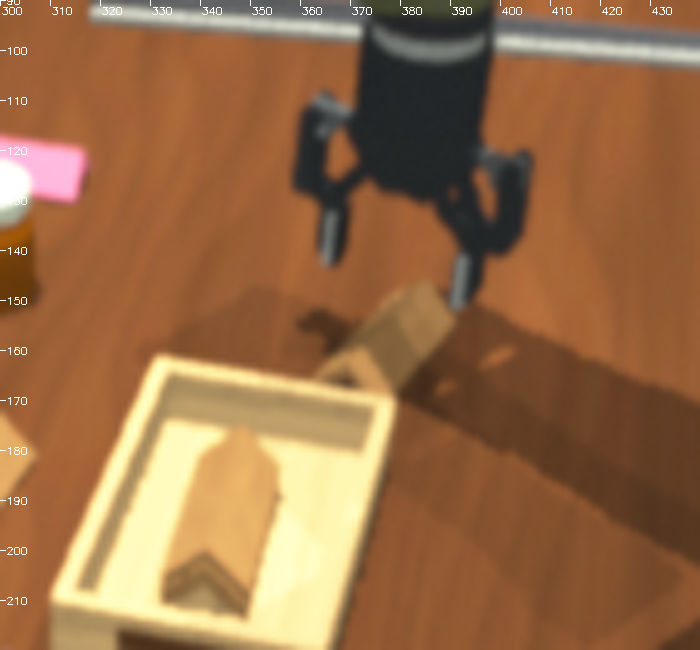

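```bash
python3 -m inch '{"slide":[[0.0015,0,0.015],[0,0,0.018],[0,0,0.0125],[0,0,0],[0,0,0]],"yaw":[0,0,0,0,0]}' 0.8 | grep -v rot
python3 -m inch '{"slide":[[0,0,0],[0,0,0.0],[0,0,0],[0,0,0],[0,0,0]],"yaw":[0,0,0,0,0]}' 0.4 30| grep -v rot
python3 -m inch '{"slide":[[0,0,-0.005],[0,0,-0.015],[0,0,-0.03],[0,0,-0.05],[0,0,-0.04]],"yaw":[0,0,0,0,0]}' | grep -v rot
python3 - <<'E'
from h import *
go(513.5,-59.2,60,-0.7,6)
s=Cam("side"); crop(s.img,300,70,440,200,5,"s7.png")
p=observe()['tool_pos']; a=np.radians(70.8)
for k,m in GC.items():
    P=p+[np.cos(a)*m[0]-np.sin(a)*m[1],np.sin(a)*m[0]+np.cos(a)*m[1],m[2]-9]
    u=s.proj(P)[0]; print(k,'crop',np.round((u-[300,70])*5+2))
E
```

```text
time_s: 23.3
tool_pos: [445.3, -275.1, 9.0]
wrist_force: [0.1, -0.6, -0.1]
opening: 0.799
time_s: 23.8
tool_pos: [445.7, -275.3, 10.0]
wrist_force: [-2.6, 0.8, 5.8]
opening: 0.534
time_s: 24.3
tool_pos: [445.3, -275.1, 152.6]
wrist_force: [1.0, -0.8, -0.8]
opening: 0.53
t 24.3 pos [ 445.3 -275.1  152.6] yaw -19.19 F [ 1.  -0.8 -0.8] op 0.53
tool yaw -18.49 slide [ 0.0655 -0.2167  0.0926] per row/6 [ 0.0109 -0.0361  0.0154]
-- crop [411. 188.]
-+ crop [485. 209.]
+- crop [329. 267.]
++ crop [407. 291.]
r- crop [453. 162.]
r+ crop [372. 241.]
```

View pics/s7.png

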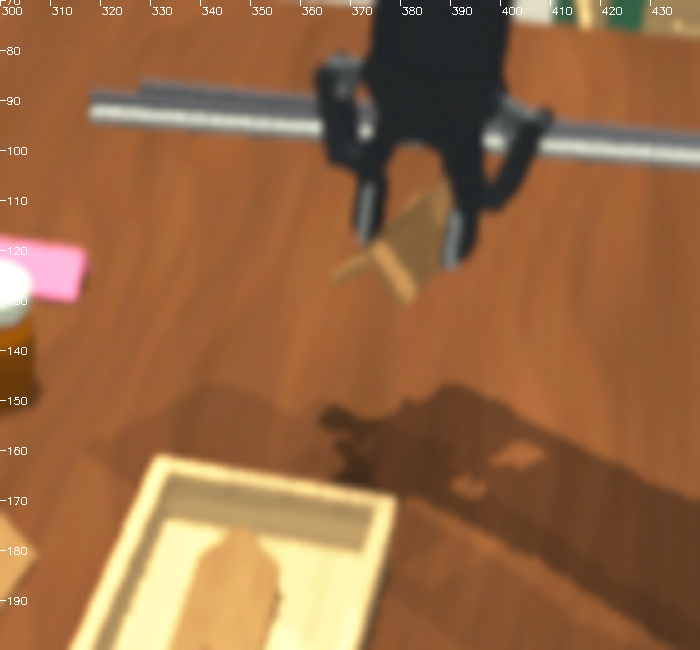

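```bash
python3 -m inch '{"slide":[[0,0,0],[0,0,0],[0,0,0],[0.01,-0.03,0],[0.011,-0.036,0]],"yaw":[-8,-8,-2.5,0,0]}' | grep -v rot
python3 -m inch '{"slide":[[0.011,-0.037,0],[0.011,-0.038,0],[0.011,-0.038,0],[0.011,-0.037,0],[0,0,0.03]],"yaw":[0,0,0,0,0]}' | grep -v rot
python3 -m inch '{"slide":[[0,0,0.03],[0,0,0.015],[0,0,0],[0,0,0],[0,0,0]],"yaw":[0,0,0,0,0]}' | grep -v rot
python3 - <<'E'
from h import *
go(513.5,-59.2,42.5,-0.7,3)
s=Cam("side"); crop(s.img,280,130,420,240,5,"s8.png")
E
```

```text
time_s: 24.85
tool_pos: [467.1, -209.2, 150.0]
wrist_force: [0.6, 0.4, -1.2]
opening: 0.535
time_s: 25.35
tool_pos: [515.6, -56.6, 122.8]
wrist_force: [0.2, -0.8, -1.3]
opening: 0.534
time_s: 25.85
tool_pos: [513.5, -60.0, 75.5]
wrist_force: [0.4, -0.3, -0.7]
opening: 0.532
t 25.85 pos [513.5 -60.   75.5] yaw -0.69 F [ 0.4 -0.3 -0.7] op 0.532
tool yaw 0.01 slide [-0.     -0.0008  0.033 ] per row/3 [-0.     -0.0003  0.011 ]
```

View pics/s8.png

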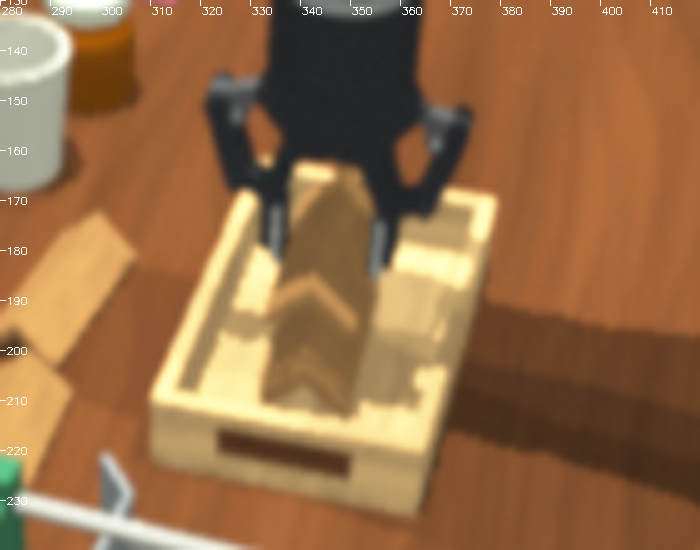

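```bash
python3 -m inch '{"slide":[[0,0,0.015],[0,0,0.010],[0,0,0.005],[0,0,0],[0,0,0]],"yaw":[0,0,0,0,0]}' | grep -v rot
python3 -m inch '{"slide":[[0,0,0.001],[0,0,0.001],[0,0,0],[0,0,0],[0,0,0]],"yaw":[0,0,0,0,0]}' | grep -v rot
```

```text
time_s: 26.4
tool_pos: [512.9, -59.9, 44.3]
wrist_force: [0.6, 0.7, -0.2]
opening: 0.537
time_s: 26.9
tool_pos: [513.5, -59.9, 43.3]
wrist_force: [-4.3, 0.7, 13.8]
opening: 0.533
```

Seated at 43.3 (expected 43.4). Release, then go to B.

```bash
python3 -m inch '{"slide":[[0,0,-0.001],[0,0,0],[0,0,0],[0,0,0],[0,0,0]],"yaw":[0,0,0,0,0]}' 0.75 | grep -v rot
python3 -m inch '{"slide":[[0,0,-0.01],[0,0,-0.03],[0,0,-0.04],[0,0,-0.03],[0,0,0]],"yaw":[0,0,0,0,0]}' | grep -v rot
python3 - <<'E'
from h import *
go(665.5,-73.8,60,-9.9,4)
E
```

```text
time_s: 27.4
tool_pos: [512.8, -59.8, 42.9]
wrist_force: [-0.5, 0.1, 0.5]
opening: 0.753
time_s: 27.9
tool_pos: [514.5, -60.1, 157.8]
wrist_force: [-0.4, 1.3, -0.8]
opening: 0.751
t 27.9 pos [514.5 -60.1 157.8] yaw -0.68 F [-0.4  1.3 -0.8] op 0.751
tool yaw 9.22 slide [ 0.1511 -0.0125  0.0978] per row/4 [ 0.0378 -0.0031  0.0244]
```

```bash
python3 -m inch '{"slide":[[0,0,0],[0,0,0],[0.037,-0.003,0],[0.038,-0.003,0],[0.038,-0.003,0]],"yaw":[4.6,4.6,0,0,0]}' 0.85 | grep -v rot
python3 -m inch '{"slide":[[0.038,-0.003,0],[0,0,0.03],[0,0,0.04],[0,0,0.028],[0,0,0]],"yaw":[0,0,0,0,0]}' | grep -v rot
python3 -m inch '{"slide":[[0,0,0],[0,0,0],[0,0,0],[0,0,0],[0,0,0]],"yaw":[0,0,0,0,0]}' | grep -v rot
python3 - <<'E'
from h import *
t=Cam("top"); cv2.imwrite("pics/top5.png",t.img); crop(t.img,270,155,430,275,5,"t5.png")
s=Cam("side"); crop(s.img,240,110,380,240,5,"s9.png")
go(665.5,-73.8,10,-9.9,3)
E
```

```text
time_s: 28.4
tool_pos: [626.8, -70.4, 152.8]
wrist_force: [0.3, 0.2, 0.5]
opening: 0.851
time_s: 28.9
tool_pos: [661.3, -73.6, 50.2]
wrist_force: [-0.5, 0.6, -0.2]
opening: 0.851
time_s: 29.4
tool_pos: [663.9, -74.0, 55.7]
wrist_force: [-0.3, -0.2, 0.2]
opening: 0.85
t 29.5 pos [663.8 -74.   55.3] yaw -9.89 F [ 0.6 -0.3 -0.5] op 0.854
tool yaw 0.01 slide [ 0.0017 -0.0005  0.0453] per row/3 [ 0.0006 -0.0002  0.0151]
```

View pics/s9.png

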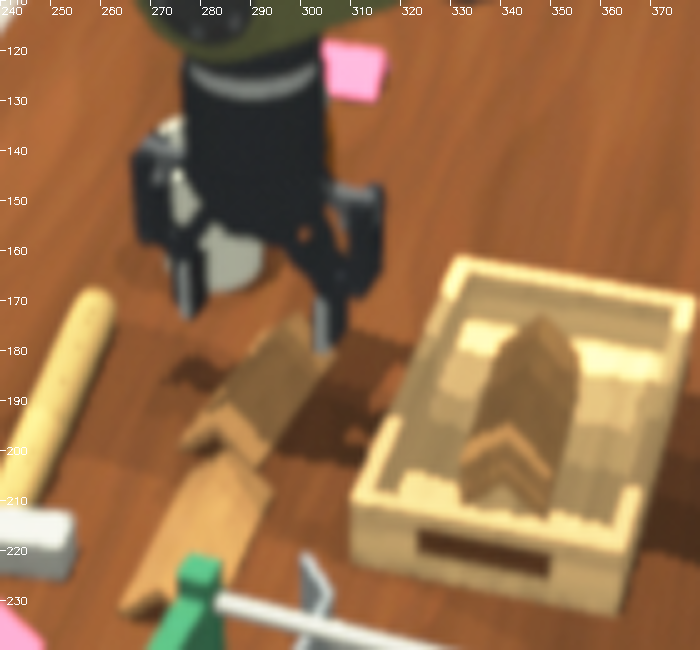

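View pics/top5.png

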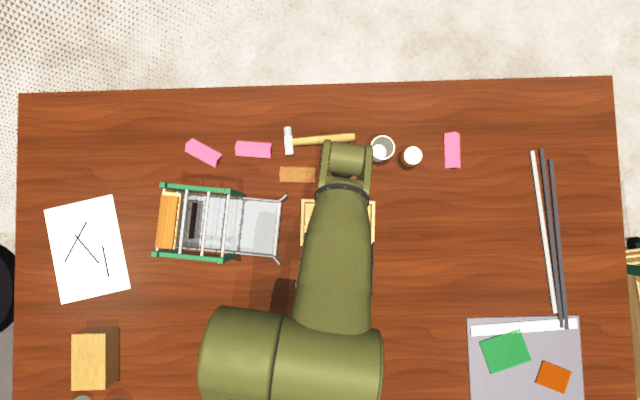

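The pictures show the stack nested in the tray (near ends at side px 332–350, 195–212) and guard B between the open fingers (side px 277–305, 172–203). I'll go on with B.

```bash
python3 -m inch '{"slide":[[0.0015,0,0.015],[0,0,0.018],[0,0,0.0115],[0,0,0],[0,0,0]],"yaw":[0,0,0,0,0]}' | grep -v rot
python3 -m inch '{"slide":[[0,0,0],[0,0,0.0],[0,0,0],[0,0,0],[0,0,0]],"yaw":[0,0,0,0,0]}' | grep -v rot
python3 -c "
from h import *
go(665.5,-73.8,10,-9.9,3)"
```

```text
time_s: 30.0
tool_pos: [665.1, -74.2, 10.0]
wrist_force: [0.7, -0.4, 1.4]
opening: 0.847
time_s: 30.5
tool_pos: [665.2, -74.2, 10.7]
wrist_force: [0.3, -0.7, 0.1]
opening: 0.85
t 30.5 pos [665.2 -74.2  10.7] yaw -9.89 F [ 0.3 -0.7  0.1] op 0.85
tool yaw 0.01 slide [ 0.0002 -0.0004  0.0007] per row/3 [ 0.0001 -0.0001  0.0002]
```

```bash
python3 -m inch '{"slide":[[0,0,0.001],[0,0,0.0],[0,0,0],[0,0,0],[0,0,0]],"yaw":[0,0,0,0,0]}' 0.4 30| grep -v rot
python3 -m inch '{"slide":[[0,0,-0.005],[0,0,-0.015],[0,0,-0.03],[0,0,-0.05],[0,0,-0.04]],"yaw":[0,0,0,0,0]}' | grep -v rot
python3 - <<'E'
from h import *
go(513.5,-59.2,75,-0.7,4)
s=Cam("side"); cv2.imwrite("pics/side10.png",s.img); crop(s.img,240,60,380,240,4,"s10.png")
E
```

```text
time_s: 31.0
tool_pos: [665.2, -74.2, 9.7]
wrist_force: [-1.4, 0.3, 3.3]
opening: 0.534
time_s: 31.5
tool_pos: [665.3, -74.2, 153.2]
wrist_force: [-0.5, 0.1, -0.1]
opening: 0.536
t 31.5 pos [665.3 -74.2 153.2] yaw -9.88 F [-0.5  0.1 -0.1] op 0.536
tool yaw -9.18 slide [-0.152  -0.0132  0.0782] per row/4 [-0.038  -0.0033  0.0195]
```

View pics/s10.png

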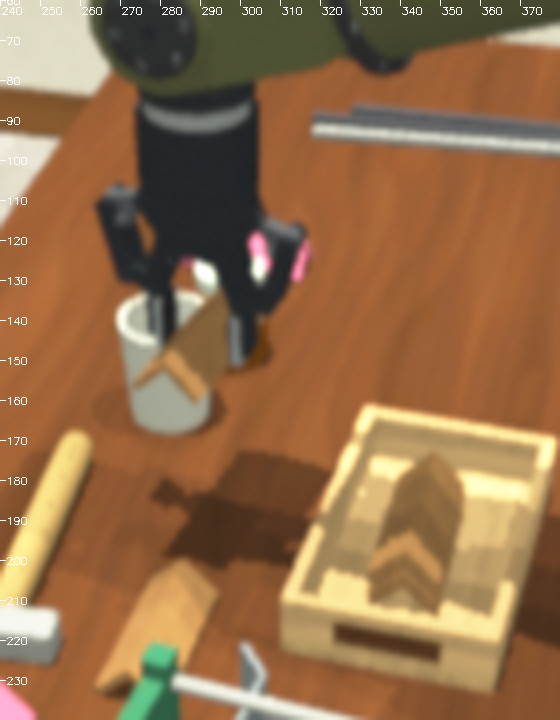

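```bash
python3 -m inch '{"slide":[[0,0,0],[0,0,0],[-0.037,-0.003,0],[-0.038,-0.003,0],[-0.038,-0.003,0]],"yaw":[-4.6,-4.6,0,0,0]}' | grep -v rot
python3 -m inch '{"slide":[[-0.038,-0.003,0],[0,0,0.03],[0,0,0.03],[0,0,0.01],[0,0,0]],"yaw":[0,0,0,0,0]}' | grep -v rot
python3 -m inch '{"slide":[[0,0,0],[0,0,0],[0,0,0],[0,0,0],[0,0,0]],"yaw":[0,0,0,0,0]}' | grep -v rot
python3 - <<'E'
from h import *
go(513.5,-59.2,51.8,-0.7,3)
s=Cam("side"); crop(s.img,280,130,420,240,5,"s11.png")
E
```

```text
time_s: 32.05
tool_pos: [550.8, -63.7, 149.9]
wrist_force: [0.4, -1.2, 0.2]
opening: 0.529
time_s: 32.55
tool_pos: [514.0, -60.3, 79.1]
wrist_force: [-0.1, 0.6, -0.6]
opening: 0.532
time_s: 33.05
tool_pos: [514.5, -60.4, 79.8]
wrist_force: [-0.7, -0.3, 0.1]
opening: 0.533
t 33.05 pos [514.5 -60.4  79.8] yaw -0.68 F [-0.7 -0.3  0.1] op 0.533
tool yaw 0.02 slide [-0.001  -0.0012  0.028 ] per row/3 [-0.0003 -0.0004  0.0093]
```

View pics/s11.png

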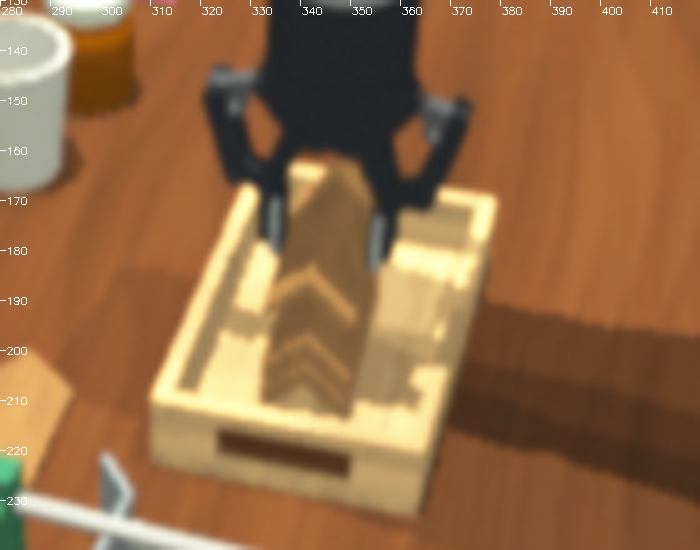

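```bash
python3 -m inch '{"slide":[[-0.001,-0.001,0.012],[0,0,0.009],[0,0,0.004],[0,0,0],[0,0,0]],"yaw":[0,0,0,0,0]}' | grep -v rot
python3 -m inch '{"slide":[[0,0,0.001],[0,0,0.001],[0,0,0.001],[0,0,0],[0,0,0]],"yaw":[0,0,0,0,0]}' | grep -v rot
```

```text
time_s: 33.6
tool_pos: [513.4, -59.4, 54.4]
wrist_force: [0.3, -0.4, 0.2]
opening: 0.535
time_s: 34.1
tool_pos: [513.5, -59.4, 51.7]
wrist_force: [1.4, 0.2, 1.0]
opening: 0.533
```

```bash
python3 -m inch '{"slide":[[0,0,0.0007],[0,0,0],[0,0,0],[0,0,0],[0,0,0]],"yaw":[0,0,0,0,0]}' | grep -v rot
```

```text
time_s: 34.6
tool_pos: [513.6, -59.4, 51.5]
wrist_force: [-2.3, 0.6, 9.6]
opening: 0.532
```

```bash
python3 -m inch '{"slide":[[0,0,-0.0005],[0,0,0],[0,0,0],[0,0,0],[0,0,0]],"yaw":[0,0,0,0,0]}' 0.75 | grep -v rot
python3 -m inch '{"slide":[[0,0,-0.01],[0,0,-0.03],[0,0,-0.04],[0,0,-0.03],[0,0,0]],"yaw":[0,0,0,0,0]}' | grep -v rot
python3 - <<'E'
from h import *
go(664.6,55.1,60,-3,4)
E
```

```text
time_s: 35.1
tool_pos: [513.3, -59.4, 51.2]
wrist_force: [-0.0, -0.6, -0.2]
opening: 0.749
time_s: 35.6
tool_pos: [514.9, -59.6, 166.1]
wrist_force: [0.7, 0.3, -0.1]
opening: 0.75
t 35.6 pos [514.9 -59.6 166.1] yaw -0.68 F [ 0.7  0.3 -0.1] op 0.75
tool yaw 2.32 slide [ 0.1435 -0.1224  0.1061] per row/4 [ 0.0359 -0.0306  0.0265]
```

```bash
python3 -m inch '{"slide":[[0,0,0],[0.029,-0.024,0],[0.029,-0.025,0],[0.029,-0.025,0],[0.029,-0.025,0]],"yaw":[2.3,0,0,0,0]}' 0.85 | grep -v rot
python3 -m inch '{"slide":[[0.028,-0.024,0],[0,0,0.03],[0,0,0.04],[0,0,0.035],[0,0,0]],"yaw":[0,0,0,0,0]}' | grep -v rot
python3 -m inch '{"slide":[[0,0,0],[0,0,0],[0,0,0],[0,0,0],[0,0,0]],"yaw":[0,0,0,0,0]}' | grep -v rot
python3 - <<'E'
from h import *
t=Cam("top"); cv2.imwrite("pics/top6.png",t.img); crop(t.img,270,155,430,275,5,"t6.png")
s=Cam("side"); crop(s.img,230,110,380,240,5,"s12.png")
go(664.6,55.1,10,-3,4)
E
```

```text
time_s: 36.1
tool_pos: [635.2, 34.5, 161.0]
wrist_force: [-0.5, 0.2, 0.5]
opening: 0.848
time_s: 36.6
tool_pos: [660.7, 55.9, 50.8]
wrist_force: [-0.6, 0.1, -0.5]
opening: 0.849
time_s: 37.1
tool_pos: [663.8, 55.9, 57.1]
wrist_force: [-0.2, -0.1, -0.6]
opening: 0.848
t 37.2 pos [663.6  55.9  56.6] yaw -2.99 F [-1.1  0.9  0.6] op 0.851
tool yaw 0.01 slide [0.001  0.0008 0.0466] per row/4 [0.0003 0.0002 0.0117]
```

View pics/s12.png

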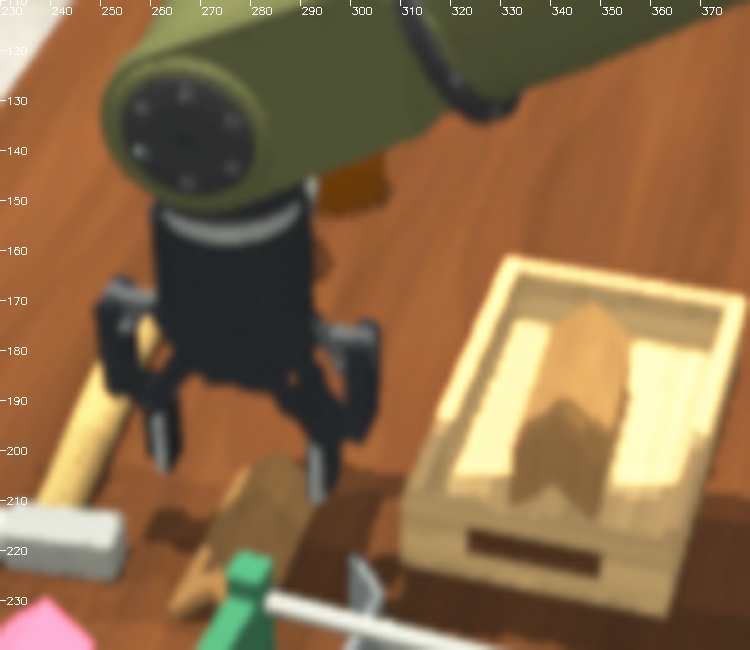

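View pics/t6.png

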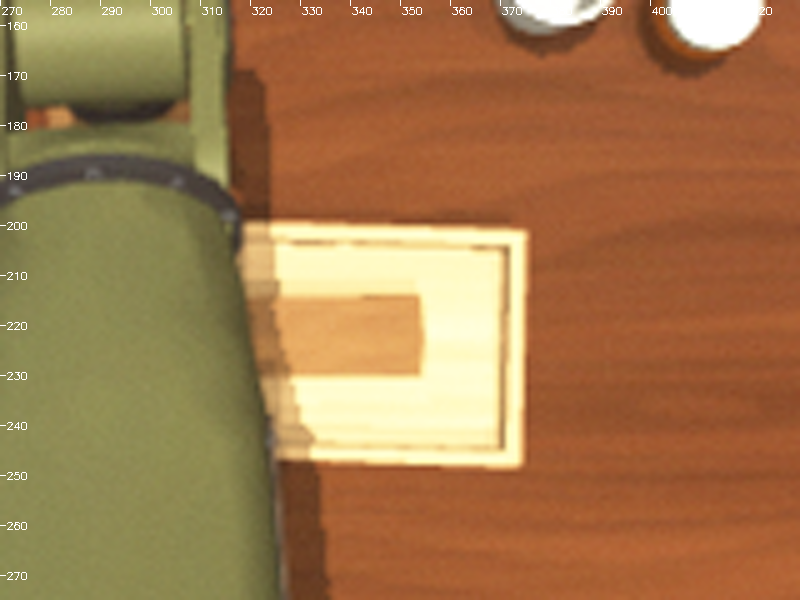

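The tray is unmoved (right end at top px 373) and the stack is tidy with its right end at px 353. Guard A is between the open fingers, so I'll grasp it.

```bash
python3 -m inch '{"slide":[[0.001,0.001,0.015],[0,0,0.02],[0,0,0.0115],[0,0,0],[0,0,0]],"yaw":[0,0,0,0,0]}' | grep -v rot
python3 -m inch '{"slide":[[0,0,0],[0,0,0.0],[0,0,0],[0,0,0],[0,0,0]],"yaw":[0,0,0,0,0]}' 0.7 | grep -v rot
python3 -m inch '{"slide":[[0,0,0],[0,0,0.0],[0,0,0],[0,0,0],[0,0,0]],"yaw":[0,0,0,0,0]}' 0.4 30 | grep -v rot
```

```text
time_s: 37.7
tool_pos: [664.6, 54.9, 9.8]
wrist_force: [0.1, 0.1, 1.4]
opening: 0.85
time_s: 38.2
tool_pos: [664.6, 54.9, 10.0]
wrist_force: [0.5, -0.3, -0.8]
opening: 0.703
time_s: 38.7
tool_pos: [664.6, 54.9, 10.3]
wrist_force: [-2.4, -0.8, 5.8]
opening: 0.532
```

```bash
python3 -m inch '{"slide":[[0,0,-0.005],[0,0,-0.015],[0,0,-0.03],[0,0,-0.05],[0,0,-0.05]],"yaw":[0,0,0,0,0]}' | grep -v rot
python3 -m inch '{"slide":[[0,0,0],[0,0,0],[0,0,0],[0,0,0],[0,0,0]],"yaw":[0,0,0,0,0]}' | grep -v rot
python3 - <<'E'
from h import *
go(513.5,-59.2,90,-0.7,5)
s=Cam("side"); crop(s.img,220,80,370,240,4,"s13.png")
E
```

```text
time_s: 39.2
tool_pos: [664.0, 54.9, 162.2]
wrist_force: [1.0, -1.0, 0.2]
opening: 0.532
time_s: 39.7
tool_pos: [664.2, 54.9, 158.8]
wrist_force: [0.2, -0.6, -1.3]
opening: 0.535
t 39.7 pos [664.2  54.9 158.8] yaw -2.98 F [ 0.2 -0.6 -1.3] op 0.535
tool yaw -2.28 slide [-0.1493  0.1159  0.0688] per row/5 [-0.0299  0.0232  0.0138]
```

View pics/s13.png

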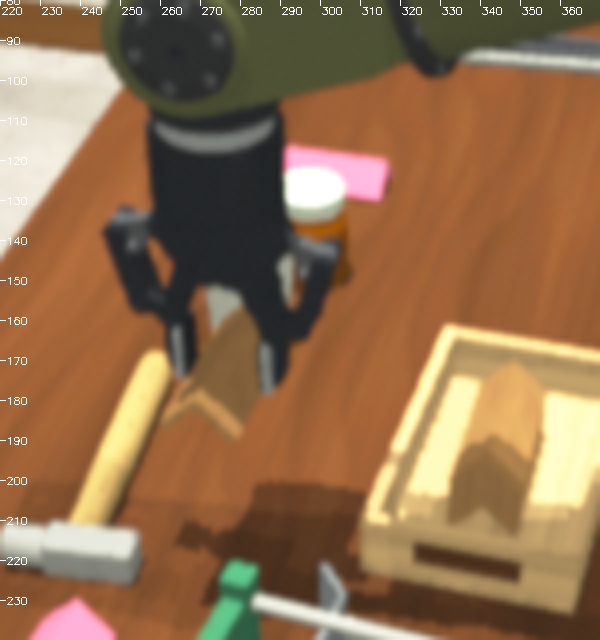

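```bash
python3 -m inch '{"slide":[[0,0,0],[-0.029,0.023,0],[-0.03,0.023,0],[-0.03,0.023,0],[-0.03,0.024,0]],"yaw":[-2.3,0,0,0,0]}' | grep -v rot
python3 -m inch '{"slide":[[-0.03,0.023,0],[0,0,0.03],[0,0,0.03],[0,0,0],[0,0,0]],"yaw":[0,0,0,0,0]}' | grep -v rot
python3 -m inch '{"slide":[[0,0,0],[0,0,0],[0,0,0],[0,0,0],[0,0,0]],"yaw":[0,0,0,0,0]}' | grep -v rot
python3 - <<'E'
from h import *
go(513.5,-59.2,60.2,-0.7,3)
s=Cam("side"); crop(s.img,280,130,420,240,5,"s14.png")
E
```

```text
time_s: 40.25
tool_pos: [543.0, -37.3, 159.4]
wrist_force: [1.1, -0.3, -0.1]
opening: 0.534
time_s: 40.75
tool_pos: [514.3, -59.3, 100.2]
wrist_force: [0.4, -1.1, 0.4]
opening: 0.535
time_s: 41.25
tool_pos: [514.2, -59.3, 100.0]
wrist_force: [-0.2, -0.2, -0.0]
opening: 0.533
t 41.25 pos [514.2 -59.3 100. ] yaw -0.68 F [-0.2 -0.2 -0. ] op 0.533
tool yaw 0.02 slide [-0.0007 -0.0001  0.0398] per row/3 [-0.0002 -0.      0.0133]
```

View pics/s14.png

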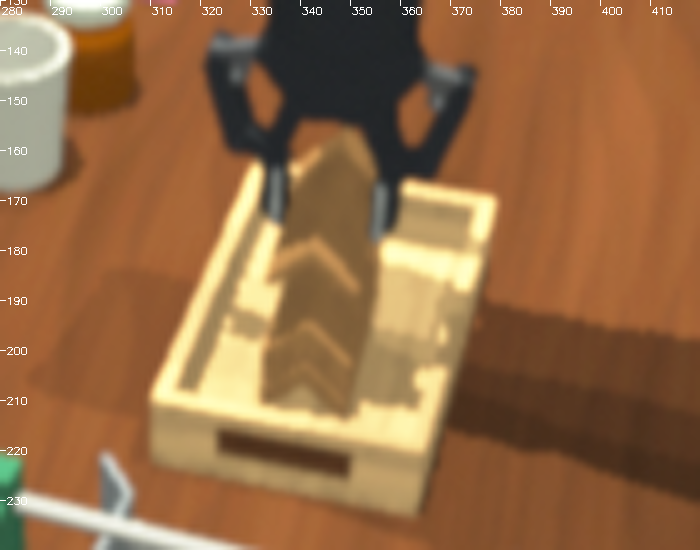

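```bash
python3 -m inch '{"slide":[[-0.0007,0,0.015],[0,0,0.014],[0,0,0.007],[0,0,0],[0,0,0]],"yaw":[0,0,0,0,0]}' | grep -v rot
python3 -m inch '{"slide":[[0,0,0.001],[0,0,0.001],[0,0,0.001],[0,0,0.0007],[0,0,0]],"yaw":[0,0,0,0,0]}' | grep -v rot
```

```text
time_s: 41.8
tool_pos: [513.5, -59.3, 64.0]
wrist_force: [-0.4, 0.3, -0.1]
opening: 0.533
time_s: 42.3
tool_pos: [513.7, -59.4, 60.7]
wrist_force: [-0.4, -0.1, 6.7]
opening: 0.537
```

```bash
python3 -m inch '{"slide":[[0,0,0.0005],[0,0,0],[0,0,0],[0,0,0],[0,0,0]],"yaw":[0,0,0,0,0]}' | grep -v rot
python3 -m inch '{"slide":[[0,0,-0.0007],[0,0,0],[0,0,0],[0,0,0],[0,0,0]],"yaw":[0,0,0,0,0]}' 0.75 | grep -v rot
python3 -m inch '{"slide":[[0,0,-0.01],[0,0,-0.03],[0,0,-0.04],[0,0,-0.03],[0,0,-0.03]],"yaw":[0,0,0,0,0]}' | grep -v rot
```

```text
time_s: 42.8
tool_pos: [513.8, -59.4, 60.6]
wrist_force: [-3.5, 0.2, 11.2]
opening: 0.534
time_s: 43.3
tool_pos: [513.4, -59.3, 60.2]
wrist_force: [-0.1, 0.1, 0.3]
opening: 0.744
time_s: 43.8
tool_pos: [513.3, -59.2, 202.7]
wrist_force: [0.2, -0.4, 0.9]
opening: 0.752
```

```bash
python3 -m inch '{"slide":[[-0.04,0.03,0],[-0.04,0.04,0],[-0.04,0.04,0],[-0.04,0.04,0],[-0.03,0.04,0]],"yaw":[0,0,0,0,0]}' | grep -v rot
python3 - <<'E'
from h import *
t=Cam("top"); cv2.imwrite("pics/top7.png",t.img); crop(t.img,280,185,390,265,7,"t7.png"); crop(t.img,150,175,300,275,5,"t7r.png")
s=Cam("side"); cv2.imwrite("pics/side7.png",s.img); crop(s.img,290,140,390,240,6,"s15.png"); crop(s.img,220,190,400,380,4,"s7r.png")
E
```

```text
time_s: 44.3
tool_pos: [333.5, -233.9, 201.2]
wrist_force: [1.4, -0.8, 0.4]
opening: 0.749
```

View pics/t7.png

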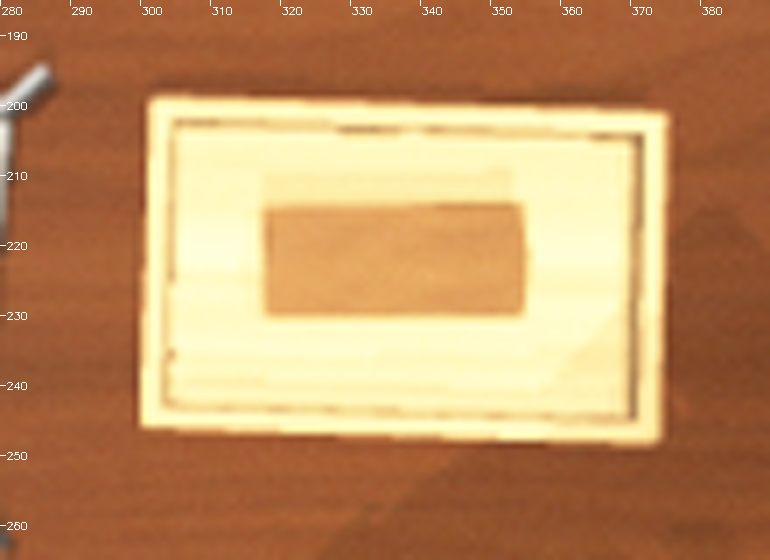

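View pics/s15.png

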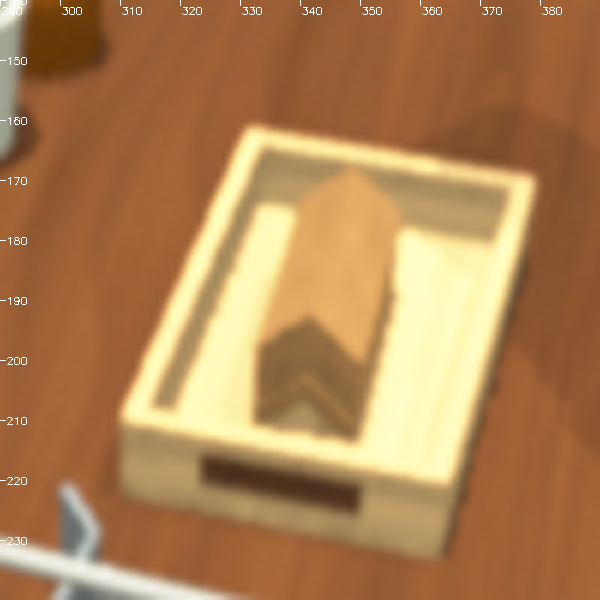

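View pics/s7r.png

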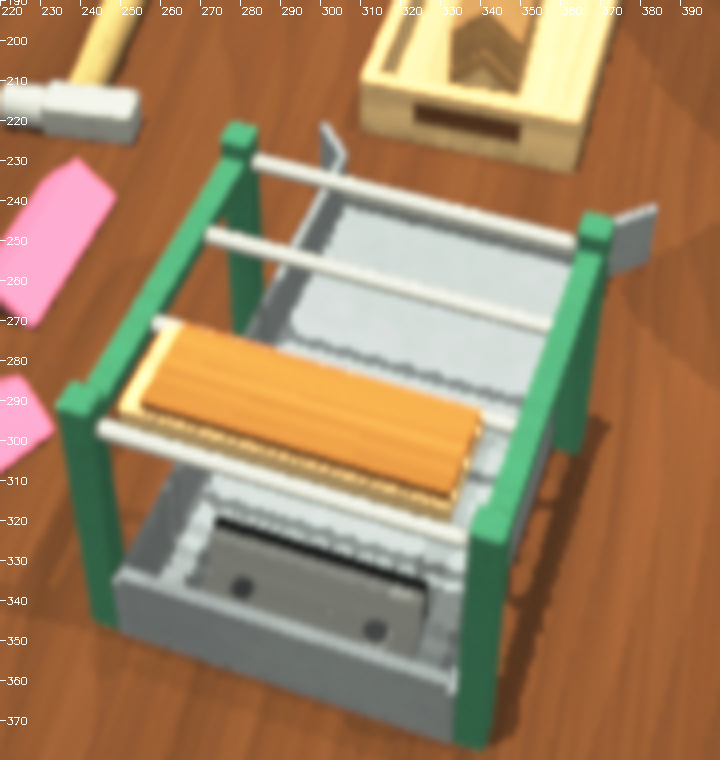

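View pics/t7r.png

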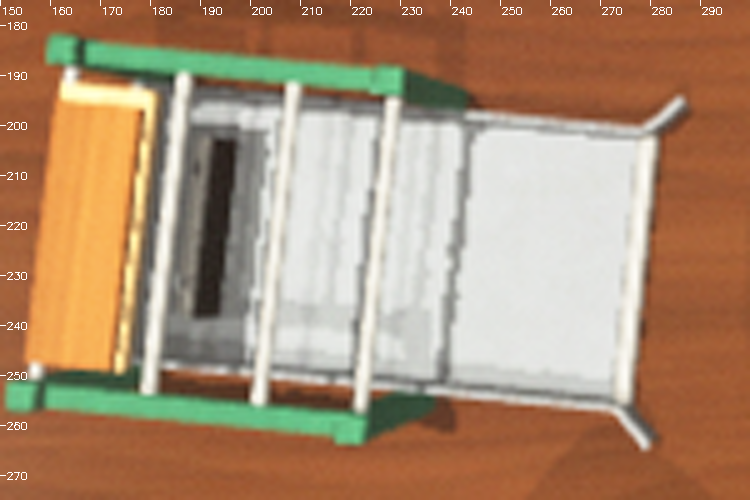

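```bash
cat > m2.py <<'E'
from h import *
t=Cam("top"); s=Cam("side")
T=cpx({'fu':(684,98),'fl':(648,445),'l1':(650,135),'l2':(622,403),'sb1':(237,140),'sb2':(220,318),'st1':(212,140),'st2':(194,316)},150,175,5)
S=cpx({'fu':(324,123),'fl':(656,206)},220,190,4)
fu,e1=tri(t,T['fu'],s,S['fu']); fl,e2=tri(t,T['fl'],s,S['fl']); print('flare',fu.round(1),fl.round(1),e1,e2)
d=fl-fu; print('flare mid',((fu+fl)/2).round(1),'axis',np.degrees(np.arctan2(-d[0],d[1]))%180, np.linalg.norm(d))
l1,l2=t.at(*T['l1'],22),t.at(*T['l2'],22); d=l2-l1; m=(l1+l2)/2; print('lip(inner/outer edge?)',m.round(1),'axis',np.degrees(np.arctan2(-d[0],d[1]))%180,np.linalg.norm(d))
a=np.radians(83);ax=np.array([np.cos(a),np.sin(a)]);n=np.array([-ax[1],ax[0]])
for k,z in (('sb1',6),('sb2',6),('st1',40),('st2',40)):
    P=t.at(*T[k],z); print(k,P.round(1),'along',((P-m)[:2]@ax).round(1),'lat',((P-m)[:2]@n).round(1))
for nm,P in (('fu',fu),('fl',fl)): print(nm,'along',((P-m)[:2]@ax).round(1),'lat',((P-m)[:2]@n).round(1))
TM={'f':(110,-70,45),'F':(110,70,45),'b':(-110,-70,45),'B':(-110,70,45),'0':(110,-70,0),'1':(110,70,0)}
o1=cpx({'f':(150,98),'b':(667,113),'B':(661,442),'F':(141,427)},280,185,7)
o2=cpx({'f':(122,413),'F':(448,486),'b':(250,127),'B':(535,178),'0':(121,492),'1':(441,557)},290,140,6)
x,r=fit([(t,o1),(s,o2)],TM,np.array([509,-63,0,np.radians(87)]),fixz=0); print('tray',x[:3].round(1),np.degrees(x[3]).round(2),np.abs(r).max().round(2))
f=x[:2]+110*np.array([np.cos(x[3]),np.sin(x[3])]); print('front',f.round(1),'rel lip',((f-m[:2])@ax).round(1),((f-m[:2])@n).round(1),'centre lat',((x[:2]-m[:2])@n).round(1))
E
python3 m2.py
```

```text
flare [599.7  87.5  45.7] [392.9 113.8  46.6] [1.68743661] [1.58295398]
flare mid [496.3 100.6  46.1] axis 82.76168617344064 208.38881661727427
lip(inner/outer edge?) [498.5 121.5  22. ] axis 82.78577398968899 164.60963741877205
sb1 [585.  371.6   6. ] along 258.8 lat -55.3
sb2 [474.4 383.2   6. ] along 256.8 lat 55.9
st1 [583.7 375.6  40. ] along 262.5 lat -53.5
st2 [477.6 387.3  40. ] along 261.2 lat 53.2
fu along -21.4 lat -104.5
fl along -20.6 lat 103.9
tray [509.2 -64.5   0. ] 86.61 0.96
front [515.7  45.3] rel lip -73.6 -26.3 centre lat -33.3
```

```bash
python3 -m inch '{"slide":[[0,0,0],[0,0,0],[0,0,0],[0,0,0],[0,0,0]],"yaw":[-8,-8,-8,-8,-8]}' 0.45 25 | grep -v rot
python3 -m inch '{"slide":[[0,0,0],[0,0,0],[0,0,0],[0,0,0],[0,0,0]],"yaw":[-8,-8,-8,-8,-8]}' | grep -v rot
python3 -m inch '{"slide":[[0,0,0],[0,0,0],[0,0,0],[0,0,0],[0,0,0]],"yaw":[-7.3,0,0,0,0]}' | grep -v rot
python3 -c "
from h import *
go(515.5,41.3,90,86.6,10)"
```

```text
time_s: 45.0
tool_pos: [336.2, -232.1, 200.6]
wrist_force: [-0.9, 0.4, 0.4]
opening: 0.447
time_s: 45.5
tool_pos: [336.2, -232.1, 200.6]
wrist_force: [-0.3, -0.8, 1.5]
opening: 0.449
time_s: 46.0
tool_pos: [335.4, -233.1, 200.4]
wrist_force: [0.4, 0.5, -0.0]
opening: 0.451
t 46.0 pos [ 335.4 -233.1  200.4] yaw 86.53 F [ 0.4  0.5 -0. ] op 0.451
tool yaw -0.07 slide [0.2846 0.1635 0.1104] per row/10 [0.0285 0.0164 0.011 ]
```

```bash
python3 -m inch '{"slide":[[0.028,0.016,0],[0.028,0.016,0],[0.028,0.016,0],[0.028,0.016,0],[0.028,0.016,0]],"yaw":[0,0,0,0,0]}' | grep -v rot
python3 -m inch '{"slide":[[0.029,0.017,0],[0.029,0.017,0],[0.029,0.017,0],[0.029,0.017,0],[0.028,0.016,0]],"yaw":[0,0,0,0,0]}' | grep -v rot
python3 -m inch '{"slide":[[0,0,0.04],[0,0,0.04],[0,0,0.02],[0,0,0],[0,0,0]],"yaw":[0,0,0,0,0]}' | grep -v rot
python3 - <<'E'
from h import *
go(515.5,41.3,46,86.6,4)
s=Cam("side"); crop(s.img,270,120,410,250,5,"s16.png")
E
```

```text
time_s: 46.5
tool_pos: [424.0, -97.0, 200.4]
wrist_force: [0.1, 0.1, -0.1]
opening: 0.451
time_s: 47.0
tool_pos: [516.4, 42.0, 200.3]
wrist_force: [0.0, -1.1, 0.3]
opening: 0.447
time_s: 47.5
tool_pos: [516.1, 40.6, 101.0]
wrist_force: [-0.3, -0.6, 0.1]
opening: 0.45
t 47.5 pos [516.1  40.6 101. ] yaw 86.57 F [-0.3 -0.6  0.1] op 0.45
tool yaw -0.03 slide [ 0.0007 -0.0007  0.055 ] per row/4 [ 0.0002 -0.0002  0.0138]
```

View pics/s16.png

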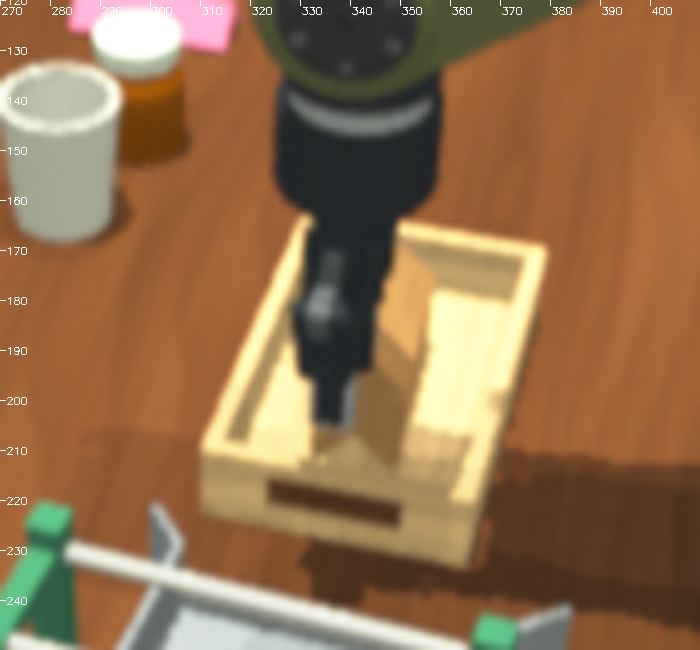

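```bash
python3 -m inch '{"slide":[[0.0005,-0.0005,0.02],[0,0,0.015],[0,0,0.01],[0,0,0.005],[0,0,0.003]],"yaw":[0,0,0,0,0]}' | grep -v rot
python3 -m inch '{"slide":[[0,0,0.002],[0,0,0],[0,0,0],[0,0,0],[0,0,0]],"yaw":[0,0,0,0,0]}' | grep -v rot
python3 - <<'E'
from h import *
go(515.5,41.3,45,86.6,4)
s=Cam("side"); crop(s.img,270,120,410,250,5,"s17.png")
E
```

```text
time_s: 48.05
tool_pos: [515.7, 41.1, 47.8]
wrist_force: [-0.8, 0.4, 1.2]
opening: 0.449
time_s: 48.55
tool_pos: [515.3, 41.1, 45.5]
wrist_force: [0.5, -0.2, -0.2]
opening: 0.449
t 48.55 pos [515.3  41.1  45.5] yaw 86.61 F [ 0.5 -0.2 -0.2] op 0.449
tool yaw 0.01 slide [0.0002 0.0001 0.0005] per row/4 [0.     0.     0.0001]
```

View pics/s17.png

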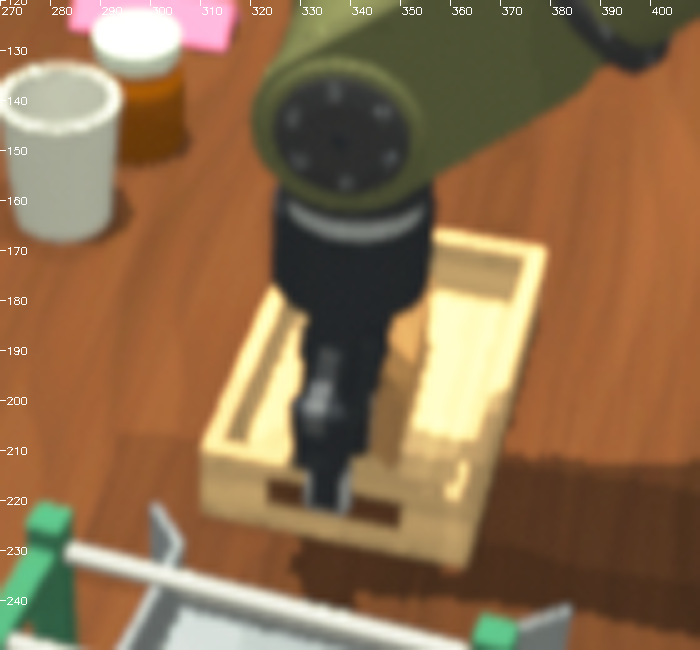

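```bash
python3 -m inch '{"slide":[[0,0,0],[0,0,0],[0,0,0],[0,0,0],[0,0,0]],"yaw":[0,0,0,0,0]}' 0 25| grep -v rot
python3 -m inch '{"slide":[[0,0,-0.002],[0,0,-0.003],[0,0,-0.003],[0,0,-0.003],[0,0,0]],"yaw":[0,0,0,0,0]}' | grep -v rot
```

```text
time_s: 49.1
tool_pos: [515.4, 41.2, 45.5]
wrist_force: [-0.5, 1.6, 4.3]
opening: 0.079
time_s: 49.6
tool_pos: [515.3, 41.1, 56.6]
wrist_force: [-0.6, 0.5, -5.1]
opening: 0.08
```

```bash
python3 -m inch '{"slide":[[0,0,-0.004],[0,0,-0.005],[0,0,-0.006],[0,0,-0.006],[0,0,0]],"yaw":[0,0,0,0,0]}' | grep -v rot
python3 - <<'E'
from h import *
go(500,133.4,77,83,10)
s=Cam("side"); crop(s.img,270,120,410,250,5,"s18.png")
E
```

```text
time_s: 50.1
tool_pos: [515.7, 41.2, 78.4]
wrist_force: [-0.6, 1.3, -6.2]
opening: 0.089
t 50.1 pos [515.7  41.2  78.4] yaw 86.61 F [-0.6  1.3 -6.2] op 0.089
tool yaw 3.61 slide [ 0.0896 -0.0268  0.0014] per row/10 [ 0.009  -0.0027  0.0001]
```

View pics/s18.png

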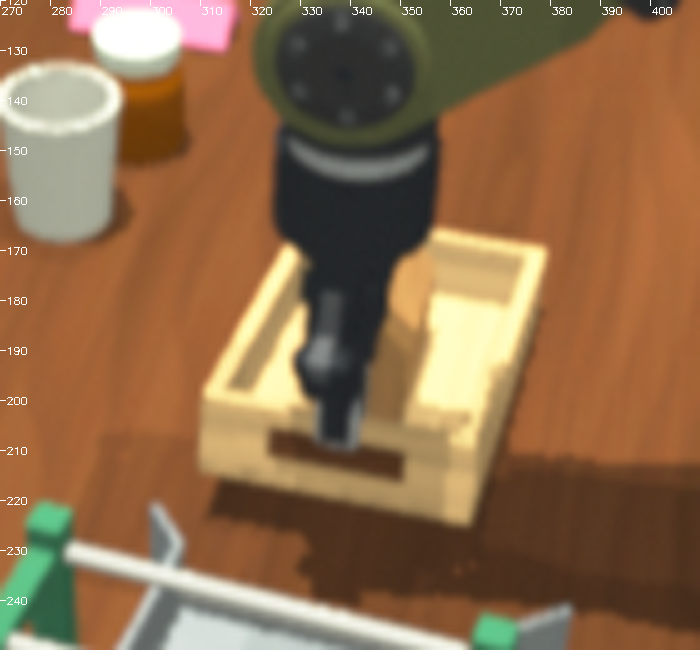

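```bash
python3 -m inch '{"slide":[[0.006,-0.003,0],[0.008,-0.003,0],[0.009,-0.003,0],[0.009,-0.003,0],[0.009,-0.003,0]],"yaw":[0.6,0.7,0.7,0.7,0.9]}' | grep -v rot
python3 - <<'E'
from h import *
go(500,133.4,77,83,5)
s=Cam("side"); crop(s.img,270,120,410,250,5,"s19.png")
t=Cam("top"); crop(t.img,250,180,400,270,5,"t19.png")
E
```

```text
time_s: 50.65
tool_pos: [503.3, 84.1, 77.1]
wrist_force: [-0.2, 0.4, -6.3]
opening: 0.087
t 50.65 pos [503.3  84.1  77.1] yaw 82.97 F [-0.2  0.4 -6.3] op 0.087
tool yaw -0.03 slide [ 0.0485 -0.0093  0.0001] per row/5 [ 0.0097 -0.0019  0.    ]
```

View pics/s19.png

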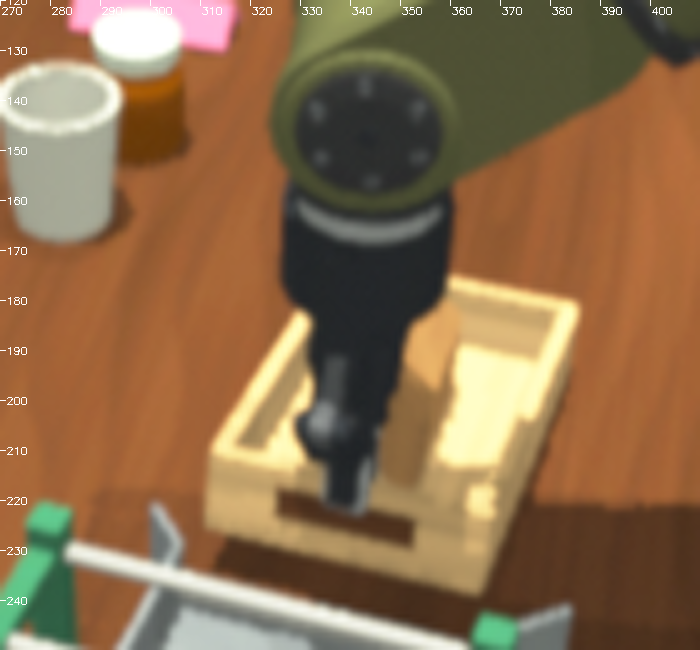

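View pics/t19.png

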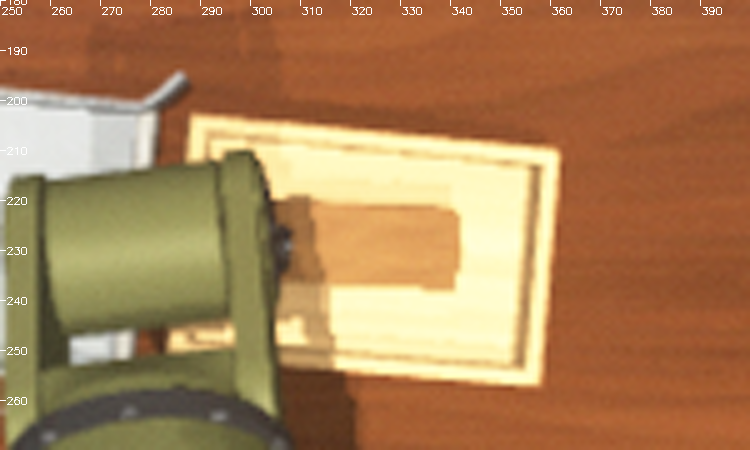

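```bash
python3 -m inch '{"slide":[[0.008,-0.002,0],[0.01,-0.002,0],[0.01,-0.002,0],[0.01,-0.002,0],[0.01,-0.001,0]],"yaw":[0,0,0,0,0]}' | grep -v rot
python3 - <<'E'
from h import *
go(500,133.4,77,83,5)
s=Cam("side"); crop(s.img,260,120,410,250,5,"s20.png")
t=Cam("top"); crop(t.img,250,180,400,270,5,"t20.png")
E
```

```text
time_s: 51.25
tool_pos: [500.5, 132.9, 77.3]
wrist_force: [0.1, -0.7, -7.2]
opening: 0.083
t 51.25 pos [500.5 132.9  77.3] yaw 83.03 F [ 0.1 -0.7 -7.2] op 0.083
tool yaw 0.03 slide [ 0.0004 -0.0006  0.0003] per row/5 [ 0.0001 -0.0001  0.0001]
```

View pics/s20.png

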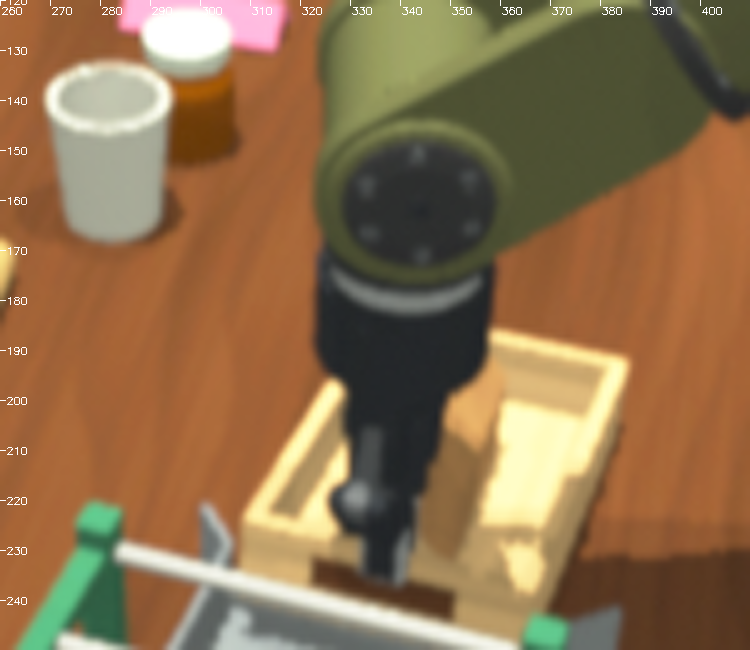

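View pics/t20.png

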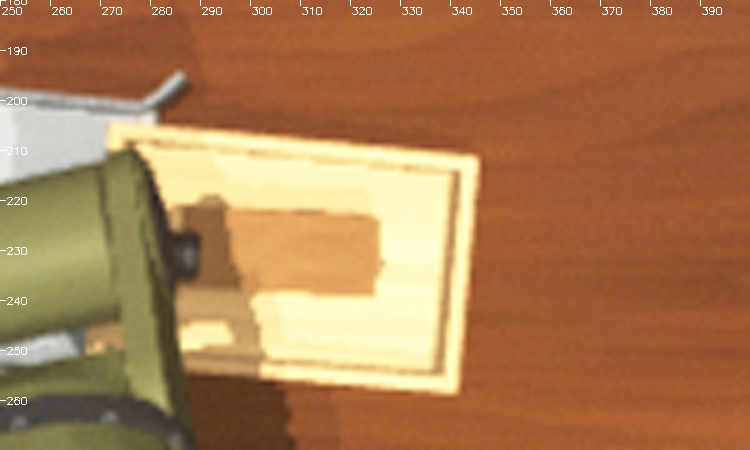

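```bash
cat >> h.py <<'E'
LIP=np.array([498.5,121.5]); _a=np.radians(83); AX=np.array([np.cos(_a),np.sin(_a)]); NN=np.array([-AX[1],AX[0]])
def rk(P): d=np.array(P)[:2]-LIP; return np.round([d@AX,d@NN],1)
E
python3 - <<'E'
from h import *
t=Cam("top")
p=cpx({0:(108,122),1:(479,157),2:(457,395)},250,180,5)
print(rk(t.at(*p[0],75)),rk(t.at(*p[1],45)),rk(t.at(*p[2],45)))
print(rk(observe()['tool_pos']))
E
```

```text
[ 17.8 -71.2] [-202.7  -72.1] [-202.4   70.5]
[11.4 -0.8]
```

```bash
python3 -m inch '{"slide":[[0,0,0.002],[0,0,0.002],[0,0,0.002],[0,0,0.001],[0,0,0]],"yaw":[0,0,0,0,0]}' | grep -v rot
python3 -m inch '{"slide":[[0,0,0.001],[0,0,0.001],[0,0,0],[0,0,0],[0,0,0]],"yaw":[0,0,0,0,0]}' | grep -v rot
```

```text
time_s: 51.9
tool_pos: [500.6, 131.7, 70.1]
wrist_force: [0.1, -0.2, -4.8]
opening: 0.083
time_s: 52.4
tool_pos: [500.8, 131.9, 69.1]
wrist_force: [-4.8, -0.0, 6.7]
opening: 0.083
```

Resting on the lip now. Release, rise, and retreat behind the tail.

```bash
python3 -m inch '{"slide":[[0,0,-0.001],[0,0,0],[0,0,0],[0,0,0],[0,0,0]],"yaw":[0,0,0,0,0]}' 0.35 | grep -v rot
python3 -m inch '{"slide":[[0,0,-0.01],[0,0,-0.03],[0,0,-0.04],[0,0,-0.04],[0,0,-0.01]],"yaw":[0,0,0,0,0]}' | grep -v rot
python3 - <<'E'
from h import *
s=Cam("side"); crop(s.img,260,120,410,250,5,"s21.png")
P=LIP-AX*240; print(P); go(P[0],P[1],200,83,7)
E
```

```text
time_s: 52.9
tool_pos: [500.7, 131.9, 69.3]
wrist_force: [0.5, 0.1, -0.5]
opening: 0.348
time_s: 53.4
tool_pos: [501.9, 132.2, 204.4]
wrist_force: [-0.0, -0.3, -0.1]
opening: 0.344
[ 469.25135758 -116.71107639]
t 53.45 pos [501.8 132.2 203.8] yaw 83.02 F [-0.5 -0.3  2.3] op 0.352
tool yaw 0.02 slide [-0.251  -0.002   0.0038] per row/7 [-0.0359 -0.0003  0.0005]
```

View pics/s21.png

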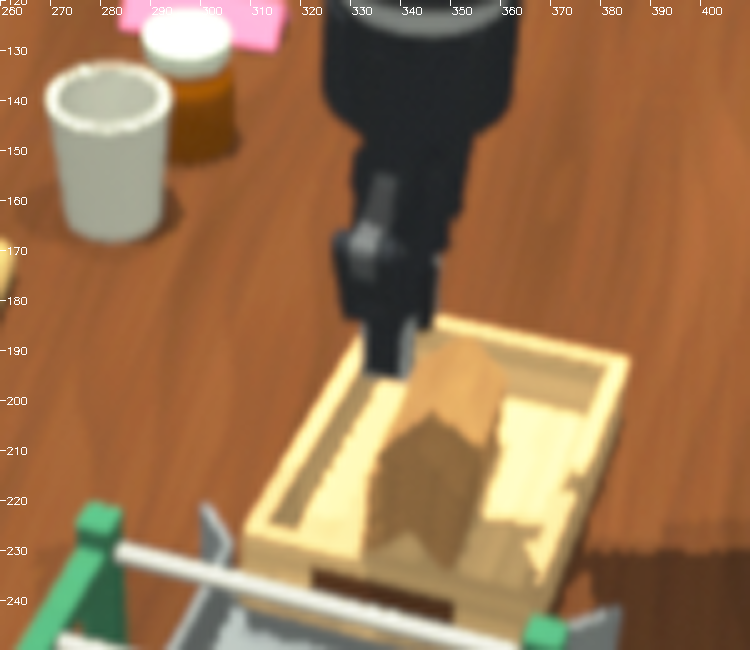

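```bash
python3 -m inch '{"slide":[[-0.036,0,0],[-0.036,0,0],[-0.036,0,0],[-0.036,0,0],[-0.036,0,0]],"yaw":[0,0,0,0,0]}' 0.5 | grep -v rot
python3 -m inch '{"slide":[[-0.036,0,0],[-0.036,-0.002,0],[0,0,0],[0,0,0],[0,0,0]],"yaw":[0,0,8,8,8]}' | grep -v rot
python3 -m inch '{"slide":[[0,0,0],[0,0,0],[0,0,0],[0,0,0],[0,0,0]],"yaw":[8,8,8,8,8]}' | grep -v rot
python3 -m inch '{"slide":[[0,0,0],[0,0,0],[0,0,0],[0,0,0],[0,0,0]],"yaw":[8,8,8,2,0]}' | grep -v rot
python3 - <<'E'
from h import *
t=Cam("top"); cv2.imwrite("pics/top22.png",t.img);crop(t.img,250,180,400,270,5,"t22.png")
s=Cam("side");  crop(s.img,260,120,410,250,5,"s22.png")
P=LIP-AX*240; go(P[0],P[1],39,-7,5); print(rk(observe()['tool_pos']))
E
```

```text
time_s: 53.95
tool_pos: [478.0, -48.0, 198.6]
wrist_force: [0.8, -0.8, 0.5]
opening: 0.501
time_s: 54.45
tool_pos: [467.6, -118.2, 198.4]
wrist_force: [0.4, -0.5, -0.1]
opening: 0.5
time_s: 54.95
tool_pos: [467.6, -117.8, 198.4]
wrist_force: [-0.9, -0.8, -0.1]
opening: 0.495
time_s: 55.45
tool_pos: [467.7, -117.9, 198.5]
wrist_force: [-0.3, -0.7, 0.1]
opening: 0.497
t 55.55 pos [ 467.8 -117.9  198.8] yaw -6.9 F [ 0.6  0.4 -0.3] op 0.501
tool yaw 0.1 slide [ 0.0013 -0.0014  0.1598] per row/5 [ 0.0003 -0.0003  0.032 ]
[-241.4    1.3]
```

View pics/t22.png

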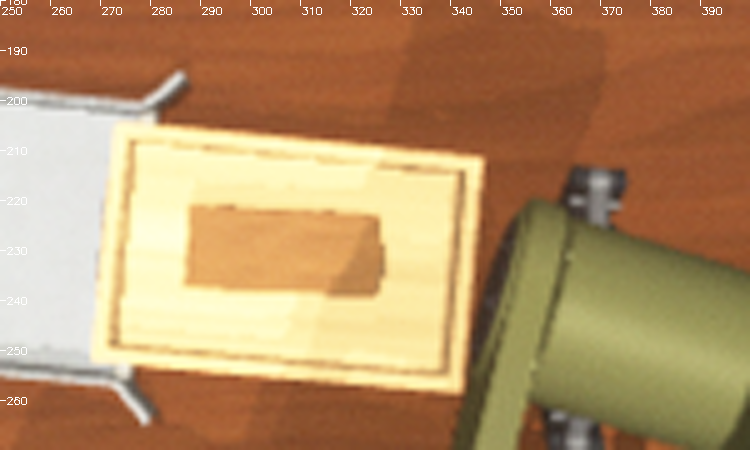

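View pics/s22.png

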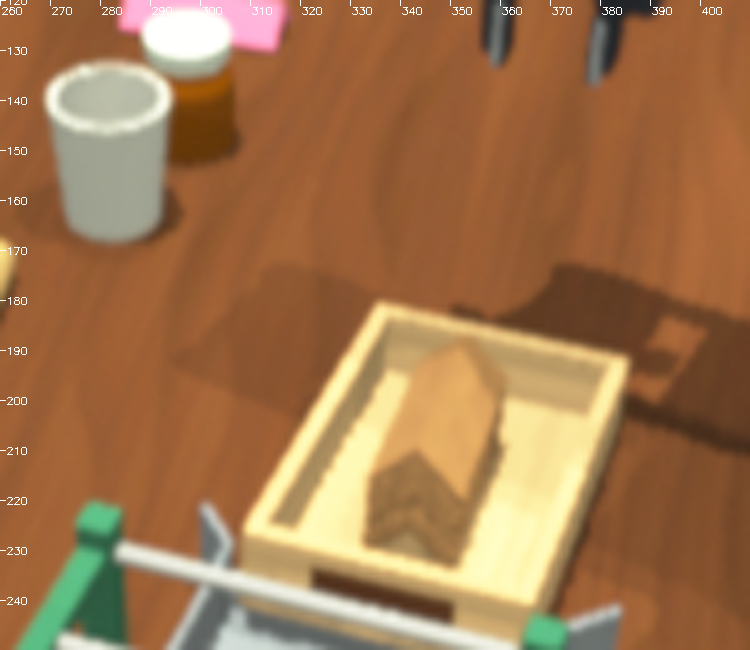

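```bash
python3 -m inch '{"slide":[[0.0013,0,0.03],[0,0,0.04],[0,0,0.04],[0,0,0.04],[0,0,0.01]],"yaw":[0,0,0,0,0]}' | grep -v rot
python3 -m inch '{"slide":[[0,0,0],[0,-0.003,0],[0,-0.004,0],[0,-0.004,0],[0,-0.003,0]],"yaw":[0.1,0,0,0,0]}' | grep -v rot
python3 - <<'E'
from h import *
P=LIP-AX*203; go(P[0],P[1],39,-7,5); print(rk(observe()['tool_pos']))
s=Cam("side"); crop(s.img,260,100,410,250,4,"s23.png")
E
```

```text
time_s: 56.05
tool_pos: [467.3, -117.5, 35.8]
wrist_force: [0.4, -0.7, 0.7]
opening: 0.496
time_s: 56.55
tool_pos: [471.5, -103.8, 40.2]
wrist_force: [0.1, 0.5, 0.5]
opening: 0.502
t 56.55 pos [ 471.5 -103.8   40.2] yaw -7.06 F [0.1 0.5 0.5] op 0.502
tool yaw -0.06 slide [-0.0006 -0.024   0.0012] per row/5 [-0.0001 -0.0048  0.0002]
[-227.    -0.6]
```

View pics/s23.png

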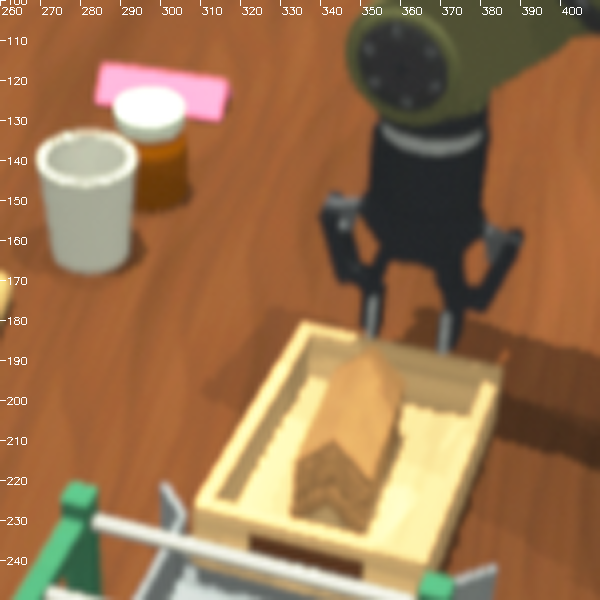

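```bash
python3 -m inch '{"slide":[[0,-0.004,0],[0,-0.004,0],[0,-0.004,0],[0,-0.004,0],[0,-0.004,0]],"yaw":[0,0,0,0,0]}' | grep -v rot
python3 -m inch '{"slide":[[0,-0.004,0],[0,-0.004,0],[0,-0.004,0],[0,-0.004,0],[0,-0.004,0]],"yaw":[0,0,0,0,0]}' | grep -v rot
python3 -m inch '{"slide":[[0,-0.004,0],[0,-0.004,0],[0,-0.004,0],[0,-0.004,0],[0,-0.004,0]],"yaw":[0,0,0,0,0]}' | grep -v rot
python3 - <<'E'
from h import *
print(rk(observe()['tool_pos']))
s=Cam("side"); crop(s.img,250,110,400,260,4,"s24.png")
E
```

```text
time_s: 57.1
tool_pos: [473.6, -84.4, 39.3]
wrist_force: [-0.3, -4.0, 0.7]
opening: 0.503
time_s: 57.6
tool_pos: [476.0, -64.6, 39.3]
wrist_force: [-1.5, -5.8, 0.4]
opening: 0.502
time_s: 58.1
tool_pos: [478.4, -44.7, 39.2]
wrist_force: [-0.9, -5.8, -1.9]
opening: 0.501
[-167.4   -0.3]
```

View pics/s24.png

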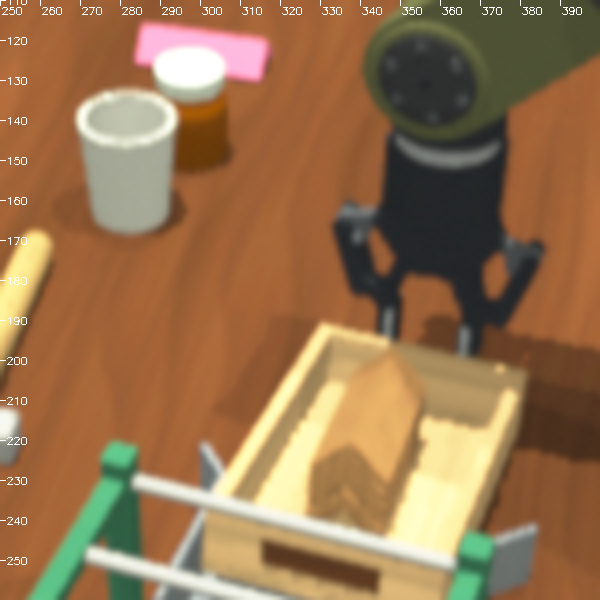

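```bash
python3 -m inch '{"slide":[[0,-0.004,0],[0,-0.004,0],[0,-0.004,0],[0,-0.004,0],[0,-0.004,0]],"yaw":[0,0,0,0,0]}' | grep -v rot
python3 -m inch '{"slide":[[0,-0.004,0],[0,-0.004,0],[0,-0.004,0],[0,-0.004,0],[0,-0.004,0]],"yaw":[0,0,0,0,0]}' | grep -v rot
python3 - <<'E'
from h import *
print(rk(observe()['tool_pos']))
s=Cam("side"); crop(s.img,250,130,400,280,4,"s25.png")
E
```

```text
time_s: 58.65
tool_pos: [480.9, -25.0, 39.3]
wrist_force: [-0.7, -7.3, 0.3]
opening: 0.501
time_s: 59.15
tool_pos: [483.4, -5.3, 39.4]
wrist_force: [0.3, -8.1, 0.7]
opening: 0.501
[-127.7   -0.5]
```

View pics/s25.png

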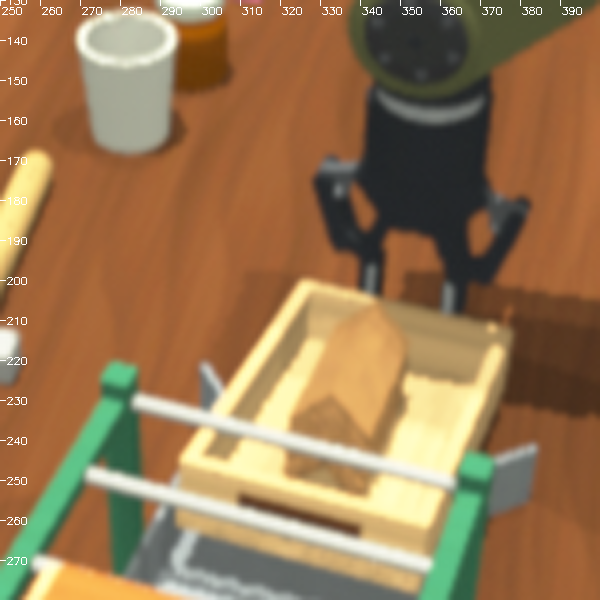

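```bash
python3 -m inch '{"slide":[[0,-0.003,0],[0,-0.003,0],[0,-0.003,0],[0,-0.003,0],[0,0,0]],"yaw":[0,0,0,0,0]}' | grep -v rot
python3 -m inch '{"slide":[[0,-0.003,0],[0,-0.003,0],[0,0,0],[0,0.005,0],[0,0.005,0]],"yaw":[0,0,0,0,0]}' | grep -v rot
python3 - <<'E'
from h import *
print(rk(observe()['tool_pos']))
s=Cam("side"); crop(s.img,250,130,400,280,4,"s26.png")
E
```

```text
time_s: 59.7
tool_pos: [485.0, 6.7, 39.5]
wrist_force: [-1.3, -5.6, 1.6]
opening: 0.5
time_s: 60.2
tool_pos: [484.3, 2.8, 39.3]
wrist_force: [-0.2, 0.3, 0.6]
opening: 0.499
[-119.5   -0.3]
```

View pics/s26.png

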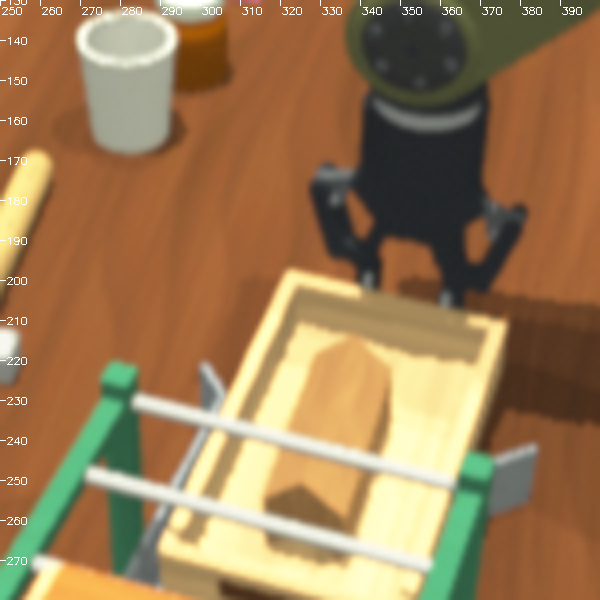

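```bash
python3 -m inch '{"slide":[[0,-0.004,0],[0,-0.004,0],[0,-0.004,0],[0,-0.004,0],[0,-0.004,0]],"yaw":[0,0,0,0,0]}' | grep -v rot
python3 -m inch '{"slide":[[0,-0.004,0],[0,-0.004,0],[0,-0.004,0],[0,-0.004,0],[0,-0.004,0]],"yaw":[0,0,0,0,0]}' | grep -v rot
python3 - <<'E'
from h import *
print(rk(observe()['tool_pos']))
s=Cam("side"); crop(s.img,250,130,400,330,3,"s27.png")
t=Cam("top"); crop(t.img,150,170,350,280,4,"t27.png")
E
```

```text
time_s: 60.75
tool_pos: [486.8, 23.2, 39.2]
wrist_force: [-0.1, -3.0, -2.2]
opening: 0.504
time_s: 61.25
tool_pos: [489.3, 42.9, 39.3]
wrist_force: [-0.3, -3.1, -1.5]
opening: 0.499
[-79.1  -0.4]
```

View pics/s27.png

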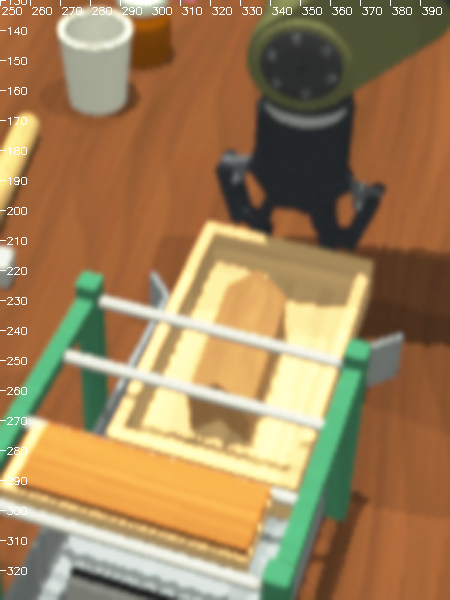

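View pics/t27.png

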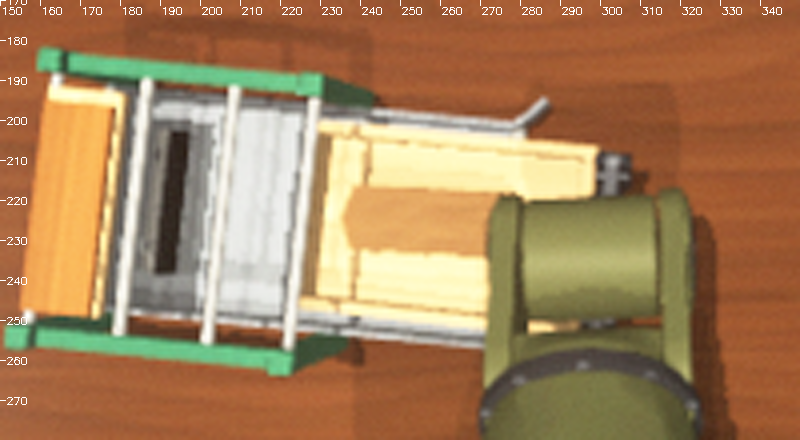

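```bash
python3 -m inch '{"slide":[[0,-0.004,0],[0,-0.004,0],[0,-0.004,0],[0,-0.004,0],[0,-0.004,0]],"yaw":[0,0,0,0,0]}' | grep -v rot
python3 -m inch '{"slide":[[0,-0.004,0],[0,-0.004,0],[0,-0.004,0],[0,-0.004,0],[0,-0.004,0]],"yaw":[0,0,0,0,0]}' | grep -v rot
python3 -m inch '{"slide":[[0,-0.004,0],[0,-0.004,0],[0,-0.004,0],[0,-0.004,0],[0,0,0]],"yaw":[0,0,0,0,0]}' | grep -v rot
python3 - <<'E'
from h import *
print(rk(observe()['tool_pos']))
s=Cam("side"); crop(s.img,220,150,400,370,3,"s28.png")
E
```

```text
time_s: 61.85
tool_pos: [491.8, 62.8, 39.3]
wrist_force: [-0.1, -3.2, -2.3]
opening: 0.5
time_s: 62.35
tool_pos: [494.3, 82.7, 39.3]
wrist_force: [-0.7, -4.6, -2.3]
opening: 0.502
time_s: 62.85
tool_pos: [496.4, 98.8, 39.4]
wrist_force: [-0.2, -0.1, 1.2]
opening: 0.502
[-22.8  -0.6]
```

View pics/s28.png

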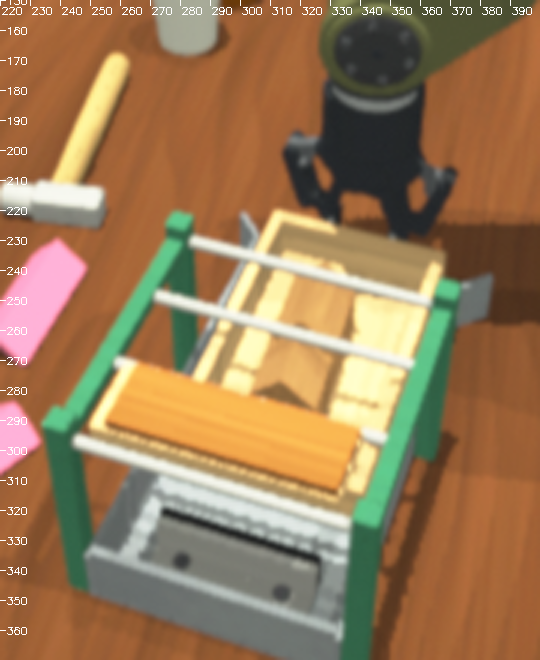

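```bash
python3 -m inch '{"slide":[[0,-0.003,0],[0,-0.003,0],[0,-0.003,0],[0,-0.003,0],[0,0,0]],"yaw":[0,0,0,0,0]}' | grep -v rot
python3 -m inch '{"slide":[[0,-0.003,0],[0,-0.003,0],[0,-0.003,0],[0,-0.003,0],[0,0,0]],"yaw":[0,0,0,0,0]}' | grep -v rot
python3 - <<'E'
from h import *
print(rk(observe()['tool_pos']))
s=Cam("side"); crop(s.img,220,150,400,370,3,"s29.png")
E
```

```text
time_s: 63.4
tool_pos: [497.8, 110.6, 39.4]
wrist_force: [-0.2, 0.3, -0.1]
opening: 0.505
time_s: 63.9
tool_pos: [499.3, 122.5, 39.4]
wrist_force: [0.6, -0.6, 0.2]
opening: 0.502
[ 1.1 -0.7]
```

View pics/s29.png

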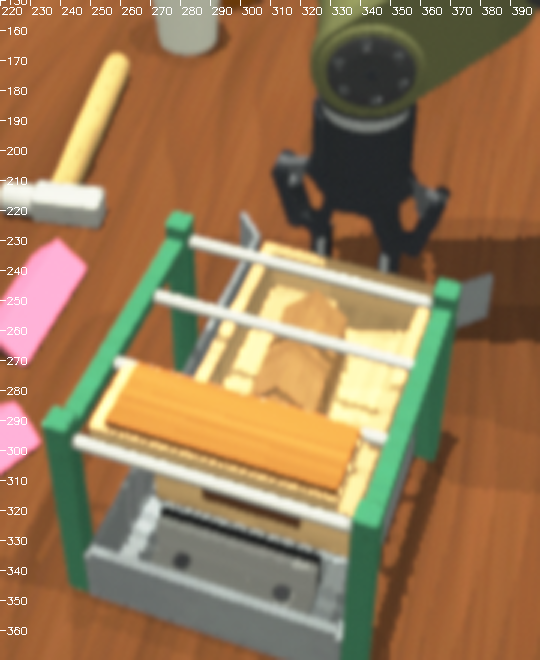

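```bash
python3 -m inch '{"slide":[[0,-0.002,0],[0,-0.002,0],[0,-0.002,0],[0,-0.002,0],[0,0,0]],"yaw":[0,0,0,0,0]}' | grep -v rot
python3 -m inch '{"slide":[[0,-0.002,0],[0,-0.002,0],[0,-0.002,0],[0,-0.002,0],[0,0,0]],"yaw":[0,0,0,0,0]}' | grep -v rot
python3 - <<'E'
from h import *
print(rk(observe()['tool_pos']))
s=Cam("side"); crop(s.img,260,190,400,330,5,"s30.png")
E
```

```text
time_s: 64.45
tool_pos: [500.3, 130.1, 39.4]
wrist_force: [-0.8, -2.1, 1.8]
opening: 0.501
time_s: 64.95
tool_pos: [501.2, 138.0, 39.4]
wrist_force: [-0.6, -2.5, 0.6]
opening: 0.499
[16.7 -0.7]
```

View pics/s30.png

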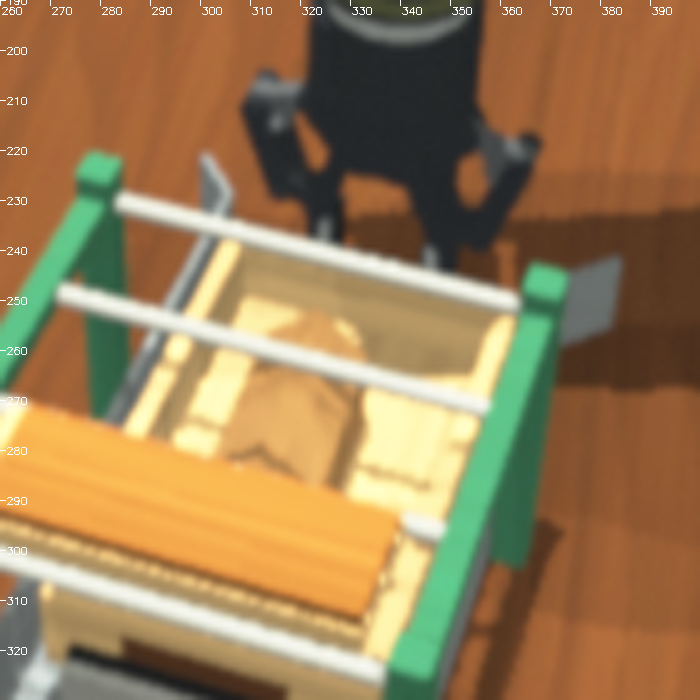

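```bash
python3 -m inch '{"slide":[[0,-0.0015,0],[0,-0.0015,0],[0,-0.0015,0],[0,-0.0015,0],[0,0,0]],"yaw":[0,0,0,0,0]}' | grep -v rot
python3 -m inch '{"slide":[[0,-0.001,0],[0,-0.001,0],[0,0,0],[0,0,0],[0,0,0]],"yaw":[0,0,0,0,0]}' | grep -v rot
```

```text
time_s: 65.5
tool_pos: [502.0, 143.8, 39.4]
wrist_force: [-0.6, -3.4, 1.5]
opening: 0.502
time_s: 66.0
tool_pos: [502.2, 145.7, 39.4]
wrist_force: [-0.5, -5.4, 3.5]
opening: 0.493
```

```bash
python3 -m inch '{"slide":[[0,-0.001,0],[0,-0.001,0],[0,0,0],[0,0,0],[0,0,0]],"yaw":[0,0,0,0,0]}' | grep -v rot
```

```text
time_s: 66.5
tool_pos: [502.3, 146.5, 39.4]
wrist_force: [-2.2, -16.2, 6.1]
opening: 0.495
```

```bash
python3 -m inch '{"slide":[[0,0.0005,0],[0,0.001,0],[0,0.003,0],[0,0.006,0],[0,0.008,0]],"yaw":[0,0,0,0,0]}' | grep -v rot
python3 -m inch '{"slide":[[0,0.02,0],[0,0.03,0],[0,0.03,-0.03],[0,0.03,-0.04],[0,0.03,-0.04]],"yaw":[0,0,0,0,0]}' | grep -v rot
python3 -m inch '{"slide":[[-0.02,0.04,-0.02],[-0.03,0.04,0],[-0.03,0.04,0],[-0.03,0.04,0],[0,0,0]],"yaw":[0,0,0,0,0]}' | grep -v rot
python3 - <<'E'
from h import *
s=Cam("side"); cv2.imwrite("pics/side31.png",s.img); crop(s.img,240,190,390,380,4,"s31.png")
t=Cam("top"); cv2.imwrite("pics/top31.png",t.img); crop(t.img,150,170,310,275,5,"t31.png")
E
```

```text
time_s: 67.0
tool_pos: [499.9, 129.2, 39.2]
wrist_force: [1.0, 0.0, 0.3]
opening: 0.498
time_s: 67.5
tool_pos: [482.0, -11.0, 150.4]
wrist_force: [1.5, -0.3, 0.2]
opening: 0.5
time_s: 68.0
tool_pos: [350.7, -157.8, 169.4]
wrist_force: [0.8, 0.4, 0.2]
opening: 0.496
```

View pics/s31.png

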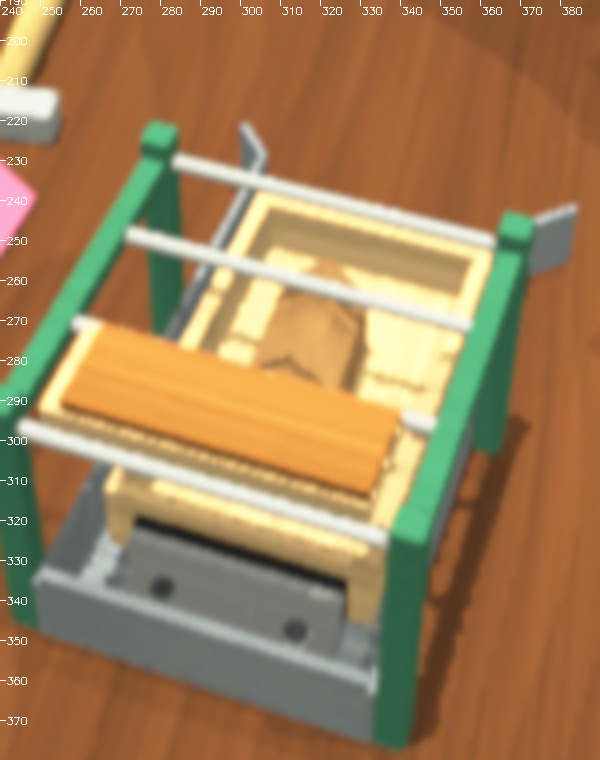

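View pics/t31.png

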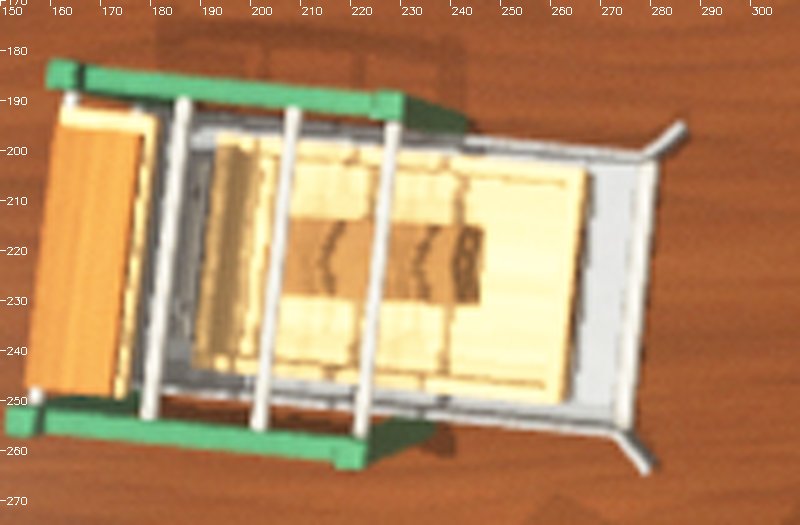

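View pics/top31.png

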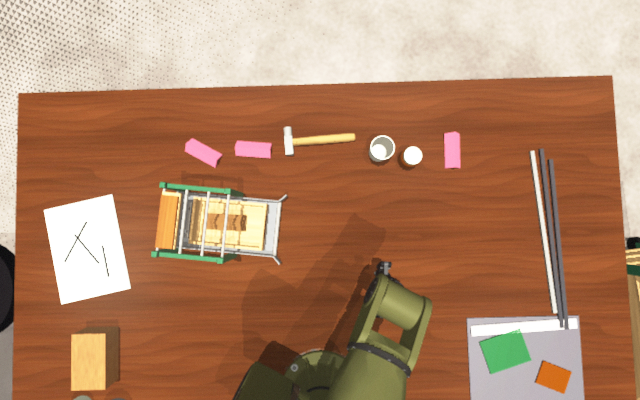

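Run:
```python
from h import *
t=Cam("top"); s=Cam("side")
x0,y0,sc=200,205,12
crop(t.img,215,205,275,255,12,"t32.png"); crop(s.img,290,235,350,300,11,"s32.png")
for nm,c,(x0,y0,sc) in (('top',t,(215,205,12)),('side',s,(290,235,11))):
  for i in range(6):
    out=[]
    for al,lat,h in ((96,-28,4),(96,20,4),(96,-4,28),(206,-4,28)):
      P=np.r_[LIP+AX*al+NN*lat,14+8.5*i+h]; out.append(((c.proj(P)[0]-[x0,y0])*sc+(sc-1)/2).round().tolist())
    print(nm,i,out)
  print('tailcorner',[((c.proj(np.r_[LIP+AX*36+NN*l,51])[0]-[x0,y0])*sc+(sc-1)/2).round().tolist() for l in (-70,70)])
```

```text
top 0 [[389.0, 140.0], [369.0, 327.0], [360.0, 235.0], [-73.0, 193.0]]
top 1 [[383.0, 140.0], [363.0, 328.0], [354.0, 236.0], [-83.0, 194.0]]
top 2 [[376.0, 140.0], [356.0, 329.0], [347.0, 236.0], [-94.0, 194.0]]
top 3 [[369.0, 140.0], [349.0, 331.0], [340.0, 237.0], [-104.0, 194.0]]
top 4 [[363.0, 140.0], [342.0, 332.0], [332.0, 237.0], [-115.0, 194.0]]
top 5 [[356.0, 139.0], [335.0, 333.0], [325.0, 238.0], [-126.0, 195.0]]
tailcorner [[619.0, -5.0], [562.0, 556.0]]
side 0 [[263.0, 395.0], [485.0, 457.0], [376.0, 347.0], [188.0, 775.0]]
side 1 [[263.0, 367.0], [487.0, 429.0], [377.0, 319.0], [188.0, 746.0]]
side 2 [[264.0, 340.0], [489.0, 402.0], [379.0, 291.0], [188.0, 718.0]]
side 3 [[264.0, 312.0], [490.0, 374.0], [380.0, 262.0], [188.0, 689.0]]
side 4 [[265.0, 283.0], [492.0, 345.0], [381.0, 232.0], [188.0, 660.0]]
side 5 [[265.0, 255.0], [494.0, 317.0], [382.0, 203.0], [188.0, 630.0]]
tailcorner [[172.0, 36.0], [811.0, 202.0]]
```

View pics/t32.png

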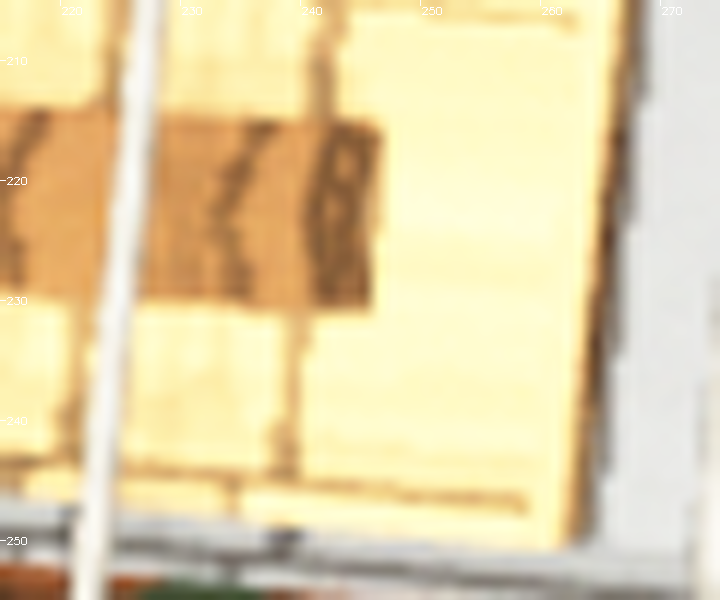

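View pics/s32.png

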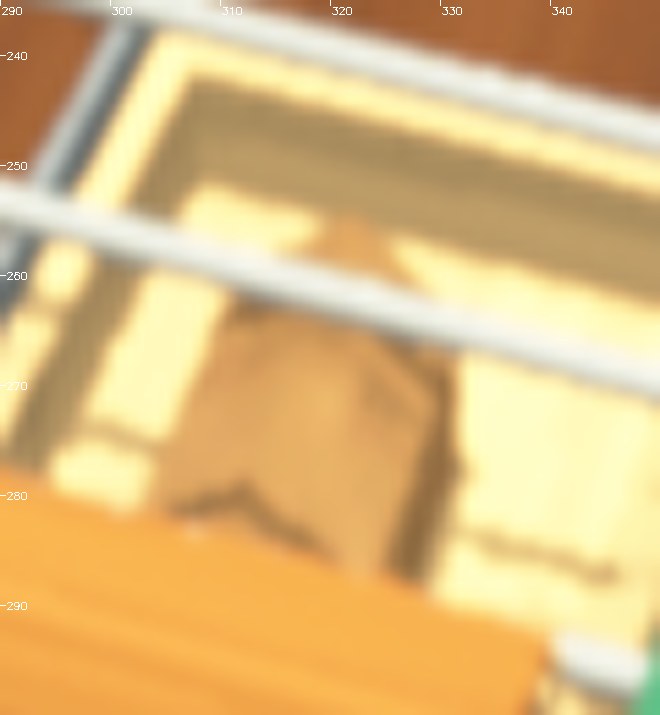

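Run:
```python
from h import *
print(manip.finish_job()); print(observe()['time_s'])
```

```text
the job is handed in; nothing more can be done
None
the job is handed in; nothing more can be done
```

All five loose brown guards are nested ridge up on the one in the tray, and the loaded tray is in the bottom bay against the stop. I handed the job in at about 68 s with the arm clear of everything.

- **Stacking:** each guard touched down about 8.5 mm above the one before, as it should. The last top view shows the tail ends flush to within about 2 mm of where I predicted them. The far ends are hidden under the rack's shelf, so I couldn't check them after stowing; the stack looked flush before it.
- **Stowing:** I gripped the front wall, lifted only that end onto the lip while the tail dragged on the bench, and let go. Pushing from behind took about 3–8 N. I eased off once so the tray could tip, and its tail then dropped inside the lip.
- **At the stop:** the force rose from about 3–5 N to 16 N, which is firmer than I meant, and I backed off at once. The tray's front was then about 256 mm behind the lip, against my camera estimate of 257–262 mm for the stop. The last pictures show it touching the rubber, square and centred between the rails.
- **Other things in view:** the pot, hammer, jar and pink look-alikes are where they started. I saw no knock to the tray and no slip of the grip.

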